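Close and pin a grating-frame joint in the hand-cranked assembly press

TASK

Close and pin the teak frame joint: clear the yellow-topped spacer block out of the press into the blue tray, swing the handwheel's folded red crank handle upright and push it down until it latches, and only then wind the wheel until the peg holes of the sliding rail's tongue line up with those of the fixed stile. Push every orange-knobbed steel pin in the plywood rack fully home, knob down on the wood, through stile and tongue, one to a hole (any holes). Leave the glue bottle, mallet and jar where they are.

Things in the scene. Friction and masses are not known exactly. Their poses are not given: they have to be found in the camera images.
- press: Green press bed fixed to the bench, 430 mm (own y) x 210 mm (own x), 30 mm high; place and yaw vary. Origin at bench level; +y runs from the stile end to the handwheel end, z up. The teak rail slides on it along -y into the stile.
- wheel_centre (a point): Fixed point on the handwheel's vertical axis, 116 mm above the bench (height of the folded handle's axis); axes as the press's. Wheel: aluminium disc, 152 mm over its black rim, top face 24 mm below this point. A fixed dark steel fork over the hub (2 prongs 16 mm long, 25 mm apart, up to 3 mm above this point) holds the folded handle and so blocks the wheel.
- wheel (a joint): Turn of the handwheel, rad; 0 at the start, grows clockwise seen from above. Each rad moves the rail 5.7 mm towards the stile (turned back: away); 2.3 to 3 turns close the joint. Takes 2 to 5 N at the handle and stays where it is left. Blocked until the handle is swung up out of the fork.
- handle (a joint): Swing of the folding crank handle, rad: 0 folded level over the wheel towards the hub, 1.571 upright (stop). Its hinge is on the wheel, 58 mm from the wheel's axis at the height of wheel_centre, on the press's -x side at the start; hinge axis level and tangential, so the handle swings in a vertical plane through the wheel's axis. Friction of 0.12 N m holds it where left.
- latch (a joint): How far the handle is pushed along its own length towards its hinge, m: 0 out, 0.012 fully home. Upright, it can be pushed down: its stem enters a socket in the wheel and locks the hinge (latched above 0.010). Takes about 6 N, stays where left. While it is not upright a cam stops it after 2 mm or so.
- handle_grip (a point): Grip point on the crank handle's axis, 38 mm from the hinge at latch 0 (26 mm when latched). The red sleeve there, 22 mm in diameter, spins freely on its core and runs from 18 mm on the hinge side of this point to 36 mm beyond it. Own x: along the handle, away from the hinge. When folded the fork's prongs begin 14 mm beyond this point.
- rail_holes (a point): Middle of the row of four 14.5 mm holes in the sliding rail's pale tongue (14 mm thick), on its top face 64 mm above the bench; holes at -63, -21, 21 and 63 mm along the press's x. The tongue's tip is 20 mm ahead of the row. The rail behind it is 74 mm high (above the bench).
- stile_holes (a point): Middle of the row of four 14.5 mm holes (1.5 mm chamfers) in the fixed dark teak forked stile, on its top face 80 mm above the bench; holes at -63, -21, 21 and 63 mm along own x; axes as the press's. Its upper cheek is 14 mm thick, with the tongue sliding 2 mm under it; its face is 28 mm from the row. Lined up: rail_holes straight below this point within 1 mm.
- spacer_grip (a point): Centre of the yellow grip post (30 mm along own x, 20 mm along own y, from 30 mm below to 16 mm above this point) on the loose wooden spacer (70 x 30 mm, 40 mm high, underside 70 mm below this point; 0.25 kg). z up. It stands on the press bed between tongue and stile and blocks the rail.
- tray: Loose blue open tray 150 mm (own x) x 110 mm (own y), 30 mm high, 4 mm walls and floor, 0.7 kg; origin at the centre of its underside.
- pin0_knob (a point): Centre of the orange knob (24 mm diameter, 32 mm high) of a loose steel pin, 70 g; shank under it 12 mm in diameter, 34 mm long, tapered tip 50 mm below this point. Starts upright in a plywood rack (200 x 45 mm, 45 mm high, pins 45 mm apart in a row, knob centre 61 mm above the bench). Fully home: 16 mm above stile_holes. 2 to 4 pins are present; None if absent.
- pin1_knob (a point): Centre of the orange knob (24 mm diameter, 32 mm high) of a loose steel pin, 70 g; shank under it 12 mm in diameter, 34 mm long, tapered tip 50 mm below this point. Starts upright in a plywood rack (200 x 45 mm, 45 mm high, pins 45 mm apart in a row, knob centre 61 mm above the bench). Fully home: 16 mm above stile_holes. 2 to 4 pins are present; None if absent.
- pin2_knob (a point): Centre of the orange knob (24 mm diameter, 32 mm high) of a loose steel pin, 70 g; shank under it 12 mm in diameter, 34 mm long, tapered tip 50 mm below this point. Starts upright in a plywood rack (200 x 45 mm, 45 mm high, pins 45 mm apart in a row, knob centre 61 mm above the bench). Fully home: 16 mm above stile_holes. 2 to 4 pins are present; None if absent.
- pin3_knob (a point): Centre of the orange knob (24 mm diameter, 32 mm high) of a loose steel pin, 70 g; shank under it 12 mm in diameter, 34 mm long, tapered tip 50 mm below this point. Starts upright in a plywood rack (200 x 45 mm, 45 mm high, pins 45 mm apart in a row, knob centre 61 mm above the bench). Fully home: 16 mm above stile_holes. 2 to 4 pins are present; None if absent.
- glue: Bystander: yellow glue bottle, 56 mm across, 150 mm high, origin under its centre.
- mallet: Bystander: wooden mallet lying on the bench, 280 mm long.
- jar: Bystander: glass jar, 66 mm across, 85 mm high, origin under its centre.

How it is judged (in metres and radians):
On the way, in this order (a step that is already met when the one before it is completed fails the run):
1. the crank handle is swung upright (over 1.45 rad) and pushed down until latched (over 10 mm) (value of joint handle above 1.45 rad and value of joint latch above 0.01 m), for 0.2 s.
2. the wheel is wound until the holes of tongue and stile line up within 1.5 mm (horizontal distance between rail_holes and stile_holes below 0.0015 m), for 0.2 s.
At the end, for the whole second after the job is handed in: Every pin present is upright in a hole of the stile with its knob down on the wood (knob centre 11 to 19.5 mm (fully home 16) above the stile's top, within 4 mm of the row), tongue and stile still lined up within 3 mm, and the spacer at rest inside the tray (z of pin0_knob in the frame of stile_holes between 0.011 and 0.0195 m and y of pin0_knob in the frame of stile_holes between -0.004 and 0.004 m and x of pin0_knob in the frame of stile_holes between -0.07 and 0.07 m and angle between each of pin0_knob, pin1_knob, pin2_knob, pin3_knob's own z axis and vertical below 0.1 rad and z of pin1_knob in the frame of stile_holes between 0.011 and 0.0195 m and y of pin1_knob in the frame of stile_holes between -0.004 and 0.004 m and x of pin1_knob in the frame of stile_holes between -0.07 and 0.07 m and z of pin2_knob in the frame of stile_holes between 0.011 and 0.0195 m and y of pin2_knob in the frame of stile_holes between -0.004 and 0.004 m and x of pin2_knob in the frame of stile_holes between -0.07 and 0.07 m and z of pin3_knob in the frame of stile_holes between 0.011 and 0.0195 m and y of pin3_knob in the frame of stile_holes between -0.004 and 0.004 m and x of pin3_knob in the frame of stile_holes between -0.07 and 0.07 m and horizontal distance between rail_holes and stile_holes below 0.003 m and x of spacer_grip in the frame of tray between -0.072 and 0.072 m and y of spacer_grip in the frame of tray between -0.052 and 0.052 m and z of spacer_grip in the frame of tray below 0.095 m and linear speed of spacer below 0.02 m/s); the robot touches nothing.
It fails at once if the wheel is wound while the crank handle is not latched (value of joint wheel above 0.6 rad and value of joint latch below 0.006 m and (velocity of joint wheel above 0.6 rad/s or velocity of joint wheel below -0.6 rad/s)).
It fails at once if the glue is moved more than 3 cm (distance of glue from where it was at the start of the episode above 0.03 m).
It fails at once if the mallet is moved more than 3 cm (distance of mallet from where it was at the start of the episode above 0.03 m).
It fails at once if the jar is moved more than 3 cm (distance of jar from where it was at the start of the episode above 0.03 m).
Of pin0, pin1, pin2, pin3 only 2 to 4 are there at a start; the rules pass over those that are not, and their reading is None.
At some moment in a run one of spacer, tray may be knocked a few centimetres aside while the robot is not near it.
It also fails if it takes over 210 s, if anything falls off the work surface, if the arm or the gripper's body presses on something with over 40 N, if the wrist force passes 120 N, or if a joint passes its speed limit or range.

ROBOT

A 6-joint arm with a two-finger parallel gripper is mounted at the origin on the work surface. World frame = base frame: x ahead of the robot, y to its left, z up, the work surface at z = 0. Lengths are in mm, angles in rad, forces in N, time in s.
With the tool pointing down it reaches from about 275 to 725 mm from the base axis. Payload 5.6 kg.
Tool frame: the origin (TCP) lies between the finger pads; the fingertips stand 14 mm ahead of it and the grasp point (between the pads) lies 5 mm behind it; z points along the fingers, y is the line along which they close (so a half turn about z gives the same grasp; the last joint's range is limited). The gripper opens to 85 mm and grips with 20 to 120 N. Pads are 22 mm wide; open, the fingers measure 114 mm over their backs; the gripper's body (76 mm by 85 mm) begins 54 mm behind the grasp point. The pads swing forward as they close: fully open they stand 13 mm farther back than shut.
Start: joints at [1.487, 0.255, 0.108, 0, -1.424, -0.285], TCP at [198.246, 513.022, 245.283] pointing down, gripper open.
Joint ranges: [-2.95, 2.95], [-1.21, 1.97], [-1.09, 1.5], [-2.87, 1.71], [-2.94, -0.07], [-3.05, 3.05]. Speed limits (rad/s): [2.57, 2.57, 3.14, 3.14, 3.14, 3.14].

INTERFACE

Orientations are given as a unit quaternion [x, y, z, w].
In Python, from plant import r, imaging, workorder gives the robot as it stands.
- The arm moves only by the tool move_arm, never from a script. Its argument "rows" is one flat list of numbers, 7 for each row, row after row: the shift along the tool's x, y, z in cm, then the turn, a rotation vector about the tool's x, y, z in degrees, then the opening, from 0 (shut) to 1 (fully open). In form: [x, y, z, wx, wy, wz, fingers, x, y, z, wx, wy, wz, fingers, ...]. A call has 1 to 20 rows; each row is the pose to reach, as a shift and turn from the pose commanded when the call began, along the tool's axes at that moment; what a row does not reach only later rows make up. A row lasts 1/12 s, in which the tool goes at most 41.7 mm and 7.16 degrees, less where a joint would pass 70% of its speed; a pose out of reach is approached as far as the arm can. A call with a gripper value outside its range is refused whole. The fingers move at their own pace and stop on an object; "squeeze" is the grip in N (left out, the last holds). Time passes only in rows, so rows that repeat a pose let the fingers close. It gives the time, the measured TCP pose, the force, the opening and the grip force at its end, in the units of the state.
- r.observe(): the state, without advancing time (a new reading comes with each control period).
- imaging.read_camera(name): name is "scene" or "top" or "wrist"; returns a dict with "pixels" (400x640x3 uint8, red, green, blue), "z_map" (400x640 float32, mm along the optical axis (not along the pixel's ray), 0 where there is no reading), "fovy" (degrees; the focal length in pixels is half the picture's height over the tangent of half this angle, whatever the lens; pixels are square), "cx", "cy" (the principal point, pixels), "distortion" ([k1, k2, p1, p2, k3] as OpenCV has them; the pictures are not rectified), "extrinsics" (4x4, takes a point from world to camera coordinates). Camera axes: x right, y down, z forward; pixel columns grow to the right and rows downward; lengths in mm; the calibration is good to about 2 mm. A picture is of the moment at which its call begins.
- workorder.job_done(): hands the job in; it is judged then, once.
The state is a dict: "t": time; "joint_positions": joint angles; "joint_vel": joint speeds; "joint_torque": joint torques, N m; "position": TCP position; "ee_rot": TCP orientation; "contact_force": force on the tool from outside, world axes, zero at the start; "wrist_torque": the same for the moment, N m; "gripper_width": finger opening in mm; "finger_force": force on a finger pad.
Only numpy, scipy, OpenCV 4.12 (cv2) and the standard library are available. Lean on these libraries where they do the work, as an engineer would, in place of code of your own. Each camera call takes 0.05 s, during which the arm holds its last target. There are 200 camera calls.

## Working session

There is one attempt and no reset: what is moved stays moved. The work goes in short steps, Python scripts to look and compute and a tool call to move; the robot and the scene stay as the last step left them, time stands still between calls to the robot, and variables do not carry over. Pictures are saved under pics/ and viewed, at most 14 in all, crops included, and the job is handed in when it is done.

Besides the shell and the picture viewer there is one more tool, called after "Emit:" as name(argument=value, ...) on one line, values as JSON. move_arm: Moves the arm, as the interface text tells. Its arguments: {"type":"object","properties":{"rows":{"type":"array","items":{"type":"number"}},"squeeze":{"type":"number"}},"required":["rows"]}

```bash
ls; mkdir -p pics; cat > h.py <<'E'
import numpy as np, cv2
from plant import r, imaging, workorder
def cam(n):
    d=imaging.read_camera(n); h,w=d["pixels"].shape[:2]
    f=h/2/np.tan(np.radians(d["fovy"])/2)
    d["K"]=np.array([[f,0,d["cx"]],[0,f,d["cy"]],[0,0,1]]); d["D"]=np.array(d["distortion"],float)
    d["E"]=np.array(d["extrinsics"],float); return d
def ray(d,uv):
    p=cv2.undistortPoints(np.array(uv,float).reshape(-1,1,2),d["K"],d["D"]).reshape(-1,2)
    R=d["E"][:3,:3]; v=np.c_[p,np.ones(len(p))]@R
    return -R.T@d["E"][:3,3], v
def onplane(d,uv,z):
    c,v=ray(d,uv); return c+v*((z-c[2])/v[:,2])[:,None]
def proj(d,P):
    P=np.array(P,float).reshape(-1,3); return cv2.projectPoints(P,cv2.Rodrigues(d["E"][:3,:3])[0],d["E"][:3,3],d["K"],d["D"])[0].reshape(-1,2)
def pts(d,mask):
    ys,xs=np.nonzero(mask&(d["z_map"]>0)); c,v=ray(d,np.c_[xs,ys]); return c+v*d["z_map"][ys,xs][:,None], np.c_[xs,ys]
def save(n,im): cv2.imwrite("pics/%s.png"%n,cv2.cvtColor(im,cv2.COLOR_RGB2BGR))
E
python3 - <<'E'
from h import *
for n in ("top","scene"):
    d=cam(n); save(n+"0",d["pixels"]); np.save(n+"0.npy",d,allow_pickle=True)
    print(n,d["fovy"],d["cx"],d["cy"],d["D"],d["E"].round(3).tolist())
print(r.observe())
E
```

```text
pics
top 55.40716133655617 320.1988254023302 197.0601477568266 [-0.08220894  0.          0.          0.          0.        ] [[0.008, -1.0, 0.002, -78.732], [-0.994, -0.008, -0.106, 608.491], [0.106, -0.001, -0.994, 985.595], [0.0, 0.0, 0.0, 1.0]]
scene 49.383914502269036 320.49154443099405 203.32671675029928 [-0.07002637  0.          0.          0.          0.        ] [[-0.552, 0.834, 0.008, 388.721], [0.656, 0.44, -0.614, -308.457], [-0.516, -0.333, -0.789, 1336.483], [0.0, 0.0, 0.0, 1.0]]
{'t': 0.1, 'joint_positions': array([ 1.48662000e+00,  2.55663630e-01,  1.07129267e-01, -4.18162316e-04,
       -1.42392591e+00, -2.84593490e-01]), 'joint_vel': array([-0.0018985 , -0.00373319,  0.00438614,  0.00153659,  0.00057436,
       -0.00020406]), 'joint_torque': array([-2.95031161e-03, -3.87603021e+01,  2.38474578e+01,  5.37802666e+00,
       -3.80507670e-03,  2.10577838e-06]), 'position': array([198.05843727, 512.6395386 , 244.4977534 ]), 'ee_rot': array([ 9.83043205e-01, -1.83372086e-01, -1.22535569e-04,  8.48490475e-04]), 'contact_force': array([-1.39183144, -0.40625474,  0.27727891]), 'wrist_torque': array([-0.01700197, -0.02830973,  0.02338354]), 'finger_force': 0.0, 'gripper_width': 85.48036457653173}
```

View pics/top0.png

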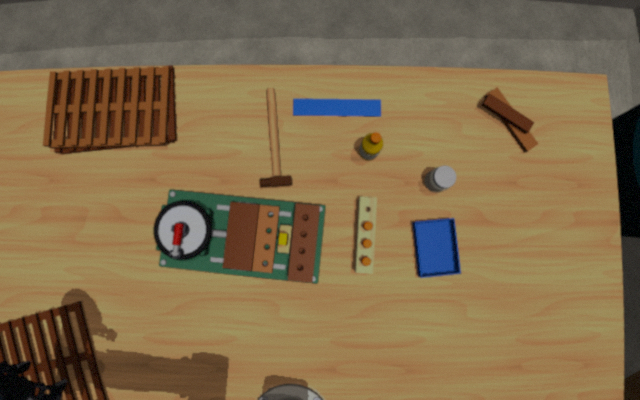

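View pics/scene0.png

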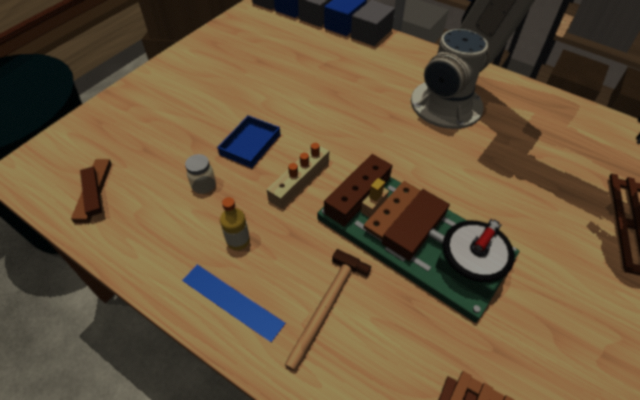

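Top view: three pins at (367,226), (366,243) and (366,261), with spacer post at (284,239), wheel at (183,230), stile holes at about x=305, tray at (437,247). Scene view agrees; the folded handle points towards the picture's top at the wheel.

```bash
python3 - <<'E'
from h import *
d=np.load("top0.npy",allow_pickle=True).item()
P=d["pixels"]; hsv=cv2.cvtColor(P,cv2.COLOR_RGB2HSV)
def blobs(lo,hi,z,amin=15):
    m=cv2.inRange(hsv,lo,hi); n,_,s,c=cv2.connectedComponentsWithStats(m)
    for i in range(1,n):
        if s[i,4]>=amin: print(c[i].round(1),s[i],onplane(d,c[i],z).round(1))
print("orange");blobs((6,170,150),(16,255,255),77)
print("yellow");blobs((24,150,120),(34,255,255),86)
print("blue");blobs((105,150,60),(125,255,255),15)
print("red");blobs((0,170,100),(4,255,255),116,5)
print("green");blobs((60,60,20),(95,255,255),30,40)
m=cv2.inRange(hsv,(60,60,20),(95,255,255)); m=cv2.morphologyEx(m[180:290,150:335],cv2.MORPH_CLOSE,np.ones((9,9)))
ys,xs=np.nonzero(m); rc=cv2.minAreaRect(np.c_[xs+150,ys+180].astype(np.float32)); print(rc, onplane(d,cv2.boxPoints(rc),30).round(1))
print(onplane(d,[[305.5,217],[305,234],[304,250],[301,267]],80).round(1))
print(onplane(d,[[270,214],[267,231],[266,247],[265,264]],64).round(1))
print(onplane(d,[[183,230]],92).round(1), onplane(d,[[320,200]],0))
w=cam("wrist"); save("w0",w["pixels"]); print(w["fovy"],w["E"].round(2).tolist())
E
```

```text
orange
[375.9 136.3] [372 132   9   9  62] [[ 764.9 -218.1   77. ]]
[368.2 225.3] [365 222   7   8  37] [[ 533.2 -196.5   77. ]]
[367.4 243.1] [364 240   7   8  36] [[ 488.1 -194.2   77. ]]
[366.2 261.2] [363 258   7   7  34] [[ 442.7 -191.1   77. ]]
yellow
[375.  147.8] [367 141  16  12  85] [[ 732.1 -214.1   86. ]]
[282.6 238.6] [279 233   8  13  92] [[498.   19.5  86. ]]
blue
[336.8 107.1] [ 294   99   86   17 1317] [[ 864.7 -118.7   15. ]]
[434.7 247.2] [ 414  219   46   58 2000] [[ 477.  -384.9   15. ]]
[455.1 240.5] [453 222   5  39  42] [[ 494.9 -441.8   15. ]]
red
[177.  233.5] [173 224   9  21 119] [[507.6 277.  116. ]]
green
[636.1 147.1] [633 140   7  14  49] [[ 763.  -994.6   30. ]]
[637.5 164.2] [634 154   6  18  42] [[ 712.4 -993.9   30. ]]
[226.3 206. ] [ 168  191  127   39 1511] [[583.3 177.8  30. ]]
[318.5 244.4] [314 206  11  77 286] [[483.4 -70.6  30. ]]
[222.1 261.3] [ 160  236  129   44 1543] [[436.1 184.6  30. ]]
((239.82691955566406, 235.63461303710938), (162.51370239257812, 77.42866516113281), 5.7927961349487305) [[420.6 366.3  30. ]
 [628.3 354.3  30. ]
 [587.2 -86.   30. ]
 [383.9 -66.8  30. ]]
[[552.9 -37.2  80. ]
 [510.  -36.4  80. ]
 [469.9 -34.3  80. ]
 [427.5 -27.3  80. ]]
[[560.8  55.1  64. ]
 [517.   62.   64. ]
 [476.1  63.7  64. ]
 [432.9  65.5  64. ]]
[[516.6 271.   92. ]] [[604.35499042 -73.63332632   0.        ]]
70.22845622497813 [[-0.36, -0.93, 0.0, 549.02], [-0.9, 0.35, 0.26, -33.1], [-0.24, 0.09, -0.97, 376.42], [0.0, 0.0, 0.0, 1.0]]
```

```bash
cat >> h.py <<'E'
from scipy.spatial.transform import Rotation as Ro
def down(yaw): # tool down, tool x at world yaw (deg)
    return Ro.from_euler("z",yaw,degrees=True)*Ro.from_euler("x",180,degrees=True)
def go(p,R=None):
    s=r.observe(); A=Ro.from_quat(s["ee_rot"]); R=A if R is None else R
    print("cm",(A.inv().apply(np.array(p)-s["position"])/10).round(3),"deg",(A.inv()*R).as_rotvec(degrees=True).round(2))
def st():
    s=r.observe(); q=Ro.from_quat(s["ee_rot"]).as_matrix()
    print("t",s["t"],"p",s["position"].round(1),"yaw",np.degrees(np.arctan2(q[1,0],q[0,0])).round(2),"tz",q[:,2].round(4),"F",s["contact_force"].round(1),"w",s["gripper_width"].round(1),"ff",s["finger_force"],"q",s["joint_positions"].round(2))
E
python3 - <<'E'
from h import *
st()
w=cam("wrist"); R=w["E"][:3,:3]; c=-R.T@w["E"][:3,3]
A=Ro.from_quat(r.observe()["ee_rot"]).as_matrix(); print("cam in tool",A.T@(c-r.observe()["position"]),"cam axes in tool\n",(A.T@R.T).round(3), w["distortion"])
go([498,60,250],down(-94.5))
E
```

```text
Traceback (most recent call last):
  File "h.py", line 27, in st
    print("t",s["t"],"p",s["position"].round(1),"yaw",np.degrees(np.arctan2(q[1,0],q[0,0])).round(2),"tz",q[:,2].round(4),"F",s["contact_force"].round(1),"w",s["gripper_width"].round(1),"ff",s["finger_force"],"q",s["joint_positions"].round(2))
                                                                                                                                                              ^^^^^^^^^^^^^^^^^^^^^^^^
AttributeError: 'float' object has no attribute 'round'
```

```bash
sed -i 's/s\["gripper_width"\].round(1)/round(s["gripper_width"],1)/' h.py
python3 - <<'E'
from h import *
st()
w=cam("wrist"); R=w["E"][:3,:3]; c=-R.T@w["E"][:3,3]
A=Ro.from_quat(r.observe()["ee_rot"]).as_matrix(); print("cam in tool",A.T@(c-r.observe()["position"]),"cam axes in tool\n",(A.T@R.T).round(3), w["distortion"])
go([498,60,250],down(-94.5))
E
```

```text
t 0.15 p [198.1 512.7 244.6] yaw -21.13 tz [-5.0e-04 -1.4e-03 -1.0e+00] F [ 0.6 -0.5  0. ] w 85.3 ff 0.0 q [ 1.49  0.26  0.11 -0.   -1.42 -0.28]
cam in tool [  65.4573979     0.44323564 -126.97701001] cam axes in tool
 [[ 0.001 -0.966 -0.26 ]
 [ 1.     0.001 -0.   ]
 [ 0.    -0.26   0.966]] [0.00174418 0.         0.         0.         0.        ]
cm [44.292 31.424 -0.487] deg [ 5.000e-02 -4.000e-02  7.337e+01]
```

Emit:
move_arm(rows=[44.3, 31.4, -0.5, 0, 0, 73.4, 1, 44.3, 31.4, -0.5, 0, 0, 73.4, 1, 44.3, 31.4, -0.5, 0, 0, 73.4, 1, 44.3, 31.4, -0.5, 0, 0, 73.4, 1, 44.3, 31.4, -0.5, 0, 0, 73.4, 1, 44.3, 31.4, -0.5, 0, 0, 73.4, 1, 44.3, 31.4, -0.5, 0, 0, 73.4, 1, 44.3, 31.4, -0.5, 0, 0, 73.4, 1, 44.3, 31.4, -0.5, 0, 0, 73.4, 1, 44.3, 31.4, -0.5, 0, 0, 73.4, 1, 44.3, 31.4, -0.5, 0, 0, 73.4, 1, 44.3, 31.4, -0.5, 0, 0, 73.4, 1, 44.3, 31.4, -0.5, 0, 0, 73.4, 1, 44.3, 31.4, -0.5, 0, 0, 73.4, 1, 44.3, 31.4, -0.5, 0, 0, 73.4, 1, 44.3, 31.4, -0.5, 0, 0, 73.4, 1, 44.3, 31.4, -0.5, 0, 0, 73.4, 1, 44.3, 31.4, -0.5, 0, 0, 73.4, 1, 44.3, 31.4, -0.5, 0, 0, 73.4, 1], squeeze=40)

```text
t: 1.78
position: [497.9, 61.5, 250.5]
ee_rot: [-0.679, 0.734, -0.0, 0.0]
contact_force: [-0.5, -0.4, 0.2]
gripper_width: 85.2
finger_force: 0.0
```

```bash
python3 - <<'E'
from h import *
st(); d=cam("wrist"); save("w1",d["pixels"]); np.save("w1.npy",d,allow_pickle=True)
E
```

```text
t 1.7833 p [497.9  61.5 250.5] yaw -94.41 tz [ 4.e-04  3.e-04 -1.e+00] F [-0.5 -0.4  0.2] w 85.2 ff 0.0 q [ 0.44  0.16 -0.   -0.   -1.41 -0.51]
```

View pics/w1.png

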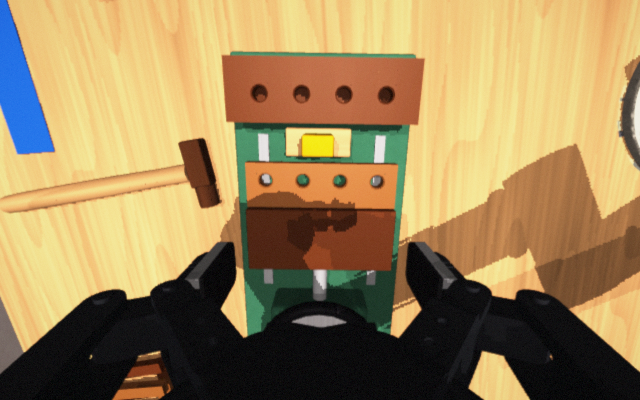

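Wrist view: stile holes at (260,93), (302,94), (344,94), (387,95); the spacer post at (318,145), tongue holes at (266,180)…(377,181), all clear to measure.

```bash
cat > m.py <<'E'
from h import *
def holes(d,guess,z,rad=13,k=0.75):
    g=cv2.cvtColor(d["pixels"],cv2.COLOR_RGB2GRAY).astype(float); out=[]
    for u,v in guess:
        u0,v0=int(round(u)),int(round(v)); s=g[v0-rad:v0+rad+1,u0-rad:u0+rad+1]
        med=np.median(s); m=(np.abs(s-med)>(1-k)*med).astype(np.uint8)
        n,l,st_,c=cv2.connectedComponentsWithStats(m); 
        i=min(range(1,n),key=lambda i:np.hypot(*(c[i]-rad))-0.05*st_[i,4]); x,y,w,h,a=st_[i]
        out.append((u0-rad+x+(w-1)/2,v0-rad+y+(h-1)/2,w,h,a))
    o=np.array(out); P=onplane(d,o[:,:2],z); return o,P
def row(P):
    k=np.array([-63,-21,21,63.]); # fit P = c + k*ux, points ordered along +x
    c=P[:,:2].mean(0); v=(k[:,None]*(P[:,:2]-c)).sum(0)/(k@k); return c,np.degrees(np.arctan2(v[1],v[0])),np.hypot(*v),(P[:,:2]-c-k[:,None]*v)
E
python3 - <<'E'
from m import *
d=np.load("w1.npy",allow_pickle=True).item()
for g,z in (([[260,93],[302,94],[344,94],[387,95]],80),([[266,180],[303,180],[340,181],[377,181]],64)):
    o,P=holes(d,g,z); print(o.tolist(),"\n",P.round(1)); print(row(P[::-1] if P[0,0]>P[-1,0] else P))
hsv=cv2.cvtColor(d["pixels"],cv2.COLOR_RGB2HSV)
m=cv2.inRange(hsv,(22,150,100),(34,255,255)); m[:,:280]=0;m[:,360:]=0;m[:120]=0;m[170:]=0
Q,uv=pts(d,m>0); t=Q[:,2]>82; print(len(Q),t.sum(),np.percentile(Q[:,2],[5,50,95]))
rc=cv2.minAreaRect(Q[t][:,:2].astype(np.float32)); print("post top",rc, Q[t].mean(0))
# depth sanity
gx=d["z_map"]; 
for n,uv,z in (("stile",(280,100),80),("rail",(320,230),74),("tongue",(320,190),64)):
    c,v=ray(d,[uv]); print(n,(c+v*gx[uv[1],uv[0]]).round(1),z)
E
```

```text
[[258.5, 92.5, 18.0, 18.0, 221.0], [301.0, 93.5, 17.0, 18.0, 216.0], [343.5, 94.0, 18.0, 19.0, 235.0], [386.0, 94.5, 17.0, 18.0, 245.0]] 
 [[551.5 -37.2  80. ]
 [509.9 -33.1  80. ]
 [468.2 -29.4  80. ]
 [426.4 -25.7  80. ]]
(array([488.98121736, -31.35060456]), np.float64(-5.201955203278455), np.float64(0.9966810464793473), array([[-0.02980331, -0.08653046],
       [ 0.02275721,  0.04066675],
       [ 0.04389553,  0.17825789],
       [-0.03684942, -0.13239418]]))
[[265.0, 180.0, 15.0, 13.0, 89.0], [302.5, 180.5, 14.0, 14.0, 158.0], [339.5, 180.5, 14.0, 14.0, 158.0], [377.5, 181.5, 14.0, 14.0, 105.0]] 
 [[559.7  53.2  64. ]
 [517.8  57.   64. ]
 [476.4  60.2  64. ]
 [433.9  64.6  64. ]]
(array([496.9234066 ,  58.73111567]), np.float64(-5.0787600099885335), np.float64(1.000769960335291), array([[-0.22972737,  0.24765693],
       [ 0.38675723, -0.431543  ],
       [-0.08433235,  0.12011522],
       [-0.07269751,  0.06377086]]))
682 672 [113.08273558 114.53873553 115.71242871]
post top ((497.1515808105469, 15.990768432617188), (18.997140884399414, 28.43467140197754), 85.34207153320312) [497.16832067  15.50944044 114.49562322]
stile [[531.4 -28.8  78.2]] 80
rail [[502.5 114.3  72.3]] 74
tongue [[499.1  69.6  63. ]] 64
```

```bash
python3 - <<'E'
from h import *
go([497.2,15.5,150],down(-94.9)); go([497.2,15.5,95],down(-94.9)); go([497.2,15.5,190],down(-94.9)); 
E
```

```text
cm [ 4.583 -0.28  10.049] deg [-0.02  0.01  0.48]
cm [ 4.584 -0.278 15.549] deg [-0.02  0.01  0.48]
cm [ 4.582 -0.281  6.049] deg [-0.02  0.01  0.48]
```

Emit:
move_arm(rows=[4.6, -0.28, 6, 0, 0, 0.5, 1, 4.6, -0.28, 6, 0, 0, 0.5, 1, 4.6, -0.28, 10, 0, 0, 0.5, 1, 4.6, -0.28, 13, 0, 0, 0.5, 1, 4.6, -0.28, 15.5, 0, 0, 0.5, 1, 4.6, -0.28, 15.5, 0, 0, 0.5, 1, 4.6, -0.28, 15.5, 0, 0, 0.5, 0.2, 4.6, -0.28, 15.5, 0, 0, 0.5, 0.2, 4.6, -0.28, 15.5, 0, 0, 0.5, 0.2, 4.6, -0.28, 15.5, 0, 0, 0.5, 0.2, 4.6, -0.28, 15.5, 0, 0, 0.5, 0.2, 4.6, -0.28, 15.5, 0, 0, 0.5, 0.2, 4.6, -0.28, 15.5, 0, 0, 0.5, 0.2], squeeze=40)

```text
t: 2.92
position: [498.2, 14.7, 96.8]
ee_rot: [-0.676, 0.737, -0.001, 0.001]
contact_force: [-2.7, 0.7, 6.8]
gripper_width: 29.6
finger_force: 44.4
```

```bash
python3 - <<'E'
from h import *
go([497,15,220],down(-94.9)); go([478,-300,220],down(-94.9))
E
```

```text
cm [ -0.033   0.093 -12.325] deg [-0.14  0.05 -0.1 ]
cm [ 31.513  -0.762 -12.351] deg [-0.14  0.05 -0.1 ]
```

Emit:
move_arm(rows=[0, 0, -4, 0, 0, 0, 0.2, 0, 0, -8, 0, 0, 0, 0.2, 0, 0, -12.3, 0, 0, 0, 0.2, 0, 0, -12.3, 0, 0, 0, 0.2, 31.5, -0.8, -12.3, 0, 0, 0, 0.2, 31.5, -0.8, -12.3, 0, 0, 0, 0.2, 31.5, -0.8, -12.3, 0, 0, 0, 0.2, 31.5, -0.8, -12.3, 0, 0, 0, 0.2, 31.5, -0.8, -12.3, 0, 0, 0, 0.2, 31.5, -0.8, -12.3, 0, 0, 0, 0.2, 31.5, -0.8, -12.3, 0, 0, 0, 0.2, 31.5, -0.8, -12.3, 0, 0, 0, 0.2, 31.5, -0.8, -12.3, 0, 0, 0, 0.2, 31.5, -0.8, -12.3, 0, 0, 0, 0.2])

```text
t: 4.08
position: [477.0, -301.2, 217.0]
ee_rot: [-0.674, 0.738, 0.001, -0.0]
contact_force: [0.2, 0.9, -4.0]
gripper_width: 29.2
finger_force: 43.2
```

```bash
python3 - <<'E'
from h import *
st(); d=cam("wrist"); save("w2",d["pixels"]); np.save("w2.npy",d,allow_pickle=True)
hsv=cv2.cvtColor(d["pixels"],cv2.COLOR_RGB2HSV); m=cv2.inRange(hsv,(100,130,40),(128,255,255))
n,l,s,c=cv2.connectedComponentsWithStats(m); i=1+np.argmax(s[1:,4]); print(s[i])
Q,uv=pts(d,cv2.inRange(hsv,(100,130,40),(128,255,255))>0); t=(Q[:,2]>-5)&(Q[:,2]<40)&(Q[:,1]<-250)&(Q[:,0]<650); rc=cv2.minAreaRect(Q[t][:,:2].astype(np.float32)); print(rc)
E
```

```text
t 4.0833 p [ 477.  -301.2  217. ] yaw -95.21 tz [-0.0017  0.0013 -1.    ] F [ 0.2  0.9 -4. ] w 29.2 ff 43.19966018199921 q [-0.29  0.29  0.09 -0.   -1.37  0.2 ]
[  231    29   159   135 15475]
((476.6135559082031, -389.60906982421875), (148.730224609375, 108.98361206054688), 5.7131757736206055)
```

View pics/w2.png

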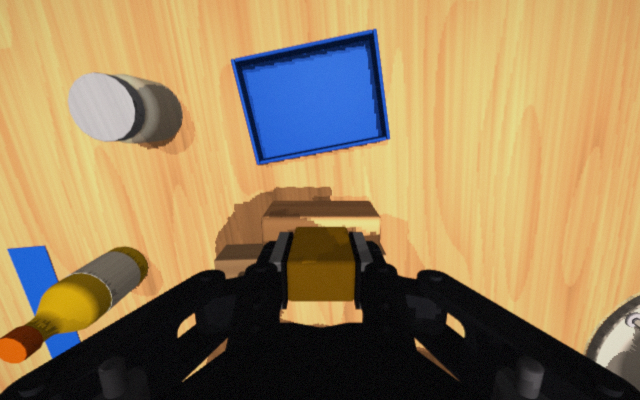

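Spacer is held at (320,262); the tray is at (311,97), clear of the jar.

```bash
python3 - <<'E'
from h import *
go([476.6,-389.6,72.5],down(-84.3))
E
```

```text
cm [ 8.929 -0.75  14.471] deg [  0.07   0.07 -10.82]
```

Emit:
move_arm(rows=[8.9, -0.75, 4, 0, 0, -10.8, 0.2, 8.9, -0.75, 4, 0, 0, -10.8, 0.2, 8.9, -0.75, 4, 0, 0, -10.8, 0.2, 8.9, -0.75, 8, 0, 0, -10.8, 0.2, 8.9, -0.75, 12, 0, 0, -10.8, 0.2, 8.9, -0.75, 14, 0, 0, -10.8, 0.2, 8.9, -0.75, 14.5, 0, 0, -10.8, 0.2, 8.9, -0.75, 14.5, 0, 0, -10.8, 0.2, 8.9, -0.75, 14.5, 0, 0, -10.8, 0.8, 8.9, -0.75, 14.5, 0, 0, -10.8, 0.8, 8.9, -0.75, 14.5, 0, 0, -10.8, 0.8, 8.9, -0.75, 14.5, 0, 0, -10.8, 0.8, 8.9, -0.75, 10, 0, 0, -10.8, 0.8, 8.9, -0.75, 6, 0, 0, -10.8, 0.8, 8.9, -0.75, 2, 0, 0, -10.8, 0.8, 8.9, -0.75, 0, 0, 0, -10.8, 0.8, 8.9, -0.75, 0, 0, 0, -10.8, 0.8])

```text
t: 5.55
position: [479.6, -391.3, 226.0]
ee_rot: [0.742, -0.671, 0.006, -0.001]
contact_force: [0.1, -0.8, 0.8]
gripper_width: 68.6
finger_force: 0.0
```

```bash
python3 - <<'E'
from h import *
st(); go([488,-110,220],down(-94.9))
E
```

```text
t 5.55 p [ 479.6 -391.3  226. ] yaw -84.22 tz [ 0.0107 -0.0075 -0.9999] F [ 0.1 -0.8  0.8] w 68.6 ff 0.0 q [-0.43  0.39  0.25  0.   -1.42  0.53]
cm [-27.908  -3.669   0.394] deg [-0.61 -0.44 10.69]
```

Emit:
move_arm(rows=[-27.9, -3.7, 0.4, -0.6, -0.4, 10.7, 1, -27.9, -3.7, 0.4, -0.6, -0.4, 10.7, 1, -27.9, -3.7, 0.4, -0.6, -0.4, 10.7, 1, -27.9, -3.7, 0.4, -0.6, -0.4, 10.7, 1, -27.9, -3.7, 0.4, -0.6, -0.4, 10.7, 1, -27.9, -3.7, 0.4, -0.6, -0.4, 10.7, 1, -27.9, -3.7, 0.4, -0.6, -0.4, 10.7, 1, -27.9, -3.7, 0.4, -0.6, -0.4, 10.7, 1, -27.9, -3.7, 0.4, -0.6, -0.4, 10.7, 1, -27.9, -3.7, 0.4, -0.6, -0.4, 10.7, 1, -27.9, -3.7, 0.4, -0.6, -0.4, 10.7, 1])

```text
t: 6.47
position: [486.2, -109.0, 214.3]
ee_rot: [-0.676, 0.737, 0.006, -0.002]
contact_force: [-0.5, 0.3, 0.3]
gripper_width: 85.6
finger_force: 0.0
```

```bash
cat > pins.py <<'E'
from h import *
def pins(d):
    hsv=cv2.cvtColor(d["pixels"],cv2.COLOR_RGB2HSV); m=cv2.inRange(hsv,(4,150,110),(17,255,255))
    Q,uv=pts(d,m>0); t=(Q[:,2]>68)&(Q[:,2]<84); mm=np.zeros(m.shape,np.uint8); mm[uv[t][:,1],uv[t][:,0]]=255
    n,l,s,c=cv2.connectedComponentsWithStats(mm); out=[]
    for i in range(1,n):
        if s[i,4]>60: 
            k,_=cv2.minEnclosingCircle(np.argwhere(l==i)[:,::-1].astype(np.float32)); out.append(onplane(d,[k],77)[0]); print(s[i],k,_,out[-1].round(1),onplane(d,[c[i]],77)[0].round(1))
    return np.array(out)
E
python3 - <<'E'
from pins import *
st(); d=cam("wrist"); save("w3",d["pixels"]); np.save("w3.npy",d,allow_pickle=True); pins(d)
e=cam("top"); hsv=cv2.cvtColor(e["pixels"],cv2.COLOR_RGB2HSV); m=cv2.inRange(hsv,(22,130,100),(34,255,255)); n,l,s,c=cv2.connectedComponentsWithStats(m)
print([(c[i].round(1),onplane(e,c[i],90).round(1)) for i in range(1,n) if s[i,4]>20]); save("t1",e["pixels"][180:310,100:500].repeat(2,0).repeat(2,1))
E
```

```text
t 6.4667 p [ 486.2 -109.   214.3] yaw -95.0 tz [-0.0104  0.0068 -0.9999] F [-0.5  0.3  0.3] w 85.6 ff 0.0 q [ 0.09  0.17 -0.07 -0.01 -1.33 -0.17]
[296  85  26  28 555] (308.75860595703125, 98.62068939208984) 13.897332191467285 [ 487.5 -194.7   77. ] [ 487.3 -194.7   77. ]
[347  84  26  28 552] (359.0, 97.20370483398438) 13.796395301818848 [ 443.5 -192.1   77. ] [ 443.2 -192.4   77. ]
[246  87  26  28 563] (258.0526428222656, 100.47368621826172) 13.843802452087402 [ 531.9 -196.9   77. ] [ 531.6 -197.2   77. ]
[ 295  237   77   54 1197] (332.0, 262.5) 44.116424560546875 [479.3 -34.4  77. ] [489.3 -30.1  77. ]
[(array([372.5, 145.7]), array([[ 736.4, -207.2,   90. ]])), (array([442.3, 247.6]), array([[ 477.7, -381.7,   90. ]]))]
```

View pics/w3.png

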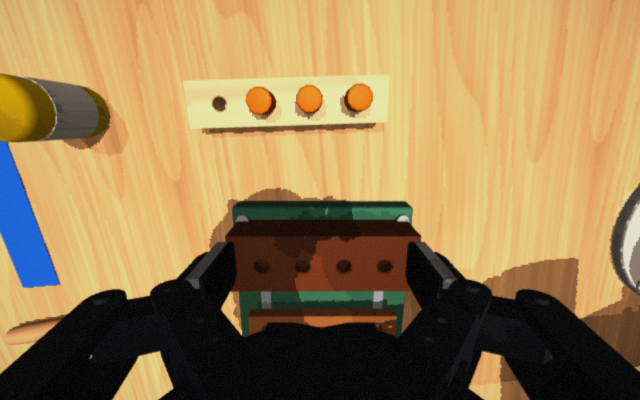

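Pins sit at (309,99), (359,97), (258,100) in the rack; the top camera puts the spacer post in the tray. Now on to the wheel.

```bash
python3 - <<'E'
from h import *
st(); go([430,270,250],down(-5.1))
E
```

```text
t 6.5667 p [ 486.1 -109.2  214.2] yaw -95.04 tz [-0.0107  0.0068 -0.9999] F [ 0.5 -0.1 -0.2] w 85.5 ff 0.0 q [ 0.09  0.17 -0.07 -0.01 -1.33 -0.17]
cm [-37.297   8.958  -3.262] deg [  0.24   0.77 -89.94]
```

Emit:
move_arm(rows=[-37.3, 8.9, -3.3, 0.2, 0.8, -89.9, 1, -37.3, 8.9, -3.3, 0.2, 0.8, -89.9, 1, -37.3, 8.9, -3.3, 0.2, 0.8, -89.9, 1, -37.3, 8.9, -3.3, 0.2, 0.8, -89.9, 1, -37.3, 8.9, -3.3, 0.2, 0.8, -89.9, 1, -37.3, 8.9, -3.3, 0.2, 0.8, -89.9, 1, -37.3, 8.9, -3.3, 0.2, 0.8, -89.9, 1, -37.3, 8.9, -3.3, 0.2, 0.8, -89.9, 1, -37.3, 8.9, -3.3, 0.2, 0.8, -89.9, 1, -37.3, 8.9, -3.3, 0.2, 0.8, -89.9, 1, -37.3, 8.9, -3.3, 0.2, 0.8, -89.9, 1, -37.3, 8.9, -3.3, 0.2, 0.8, -89.9, 1, -37.3, 8.9, -3.3, 0.2, 0.8, -89.9, 1, -37.3, 8.9, -3.3, 0.2, 0.8, -89.9, 1, -37.3, 8.9, -3.3, 0.2, 0.8, -89.9, 1, -37.3, 8.9, -3.3, 0.2, 0.8, -89.9, 1])

```text
t: 7.9
position: [430.3, 270.4, 250.4]
ee_rot: [0.999, -0.046, -0.0, 0.0]
contact_force: [0.4, 0.7, -0.2]
gripper_width: 85.5
finger_force: 0.0
```

```bash
python3 - <<'E'
from h import *
st(); d=cam("wrist"); save("w4",d["pixels"]); np.save("w4.npy",d,allow_pickle=True)
print("pred centre px",proj(d,[[516.2,270.4,116],[516.2,270.4,92]]))
hsv=cv2.cvtColor(d["pixels"],cv2.COLOR_RGB2HSV)
m=(cv2.inRange(hsv,(0,150,80),(5,255,255))|cv2.inRange(hsv,(174,150,80),(180,255,255)))>0
Q,uv=pts(d,m); t=(Q[:,2]>100)&(Q[:,2]<135); print("red",t.sum(),Q[t].mean(0).round(1),cv2.minAreaRect(Q[t][:,:2].astype(np.float32)))
# rim: depth points on the wheel top, z 80..100
Q,uv=pts(d,np.ones(m.shape,bool)); t=(Q[:,2]>84)&(Q[:,2]<100)&(np.hypot(Q[:,0]-516,Q[:,1]-270)<95); X=Q[t]; print("rim z",np.percentile(X[:,2],[5,50,95]),cv2.minEnclosingCircle(X[:,:2].astype(np.float32)))
E
```

```text
t 7.9 p [430.3 270.4 250.4] yaw -5.22 tz [-1.e-04 -8.e-04 -1.e+00] F [ 0.4  0.7 -0.2] w 85.5 ff 0.0 q [ 0.87  0.17  0.01  0.   -1.41  0.61]
pred centre px [[311.3491423   98.69316209]
 [312.1449064  100.75302926]]
red 1517 [506.7 273.9 123.3] ((506.14361572265625, 274.19525146484375), (20.77789306640625, 52.50300979614258), 84.7824935913086)
rim z [89.58134428 91.12416435 94.83828814] ((516.7417602539062, 273.5252990722656), 75.85411071777344)
```

View pics/w4.png

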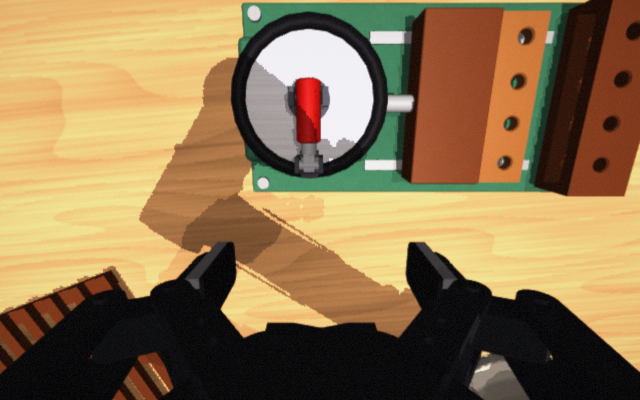

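The folded red sleeve runs from (308,80) to (309,140), with the hinge at (309,160); the wheel centre agrees with the prediction within 3 mm.

```bash
python3 - <<'E'
from h import *
go([493,275.6,114],down(-5.2))
E
```

```text
cm [ 6.205 -1.086 13.644] deg [0.05 0.   0.02]
```

Emit:
move_arm(rows=[6.2, -1.1, 4, 0, 0, 0, 0.7, 6.2, -1.1, 6, 0, 0, 0, 0.7, 6.2, -1.1, 6, 0, 0, 0, 0.7, 6.2, -1.1, 10, 0, 0, 0, 0.7, 6.2, -1.1, 12.5, 0, 0, 0, 0.7, 6.2, -1.1, 13.6, 0, 0, 0, 0.7, 6.2, -1.1, 13.6, 0, 0, 0, 0.7, 6.2, -1.1, 13.6, 0, 0, 0, 0.1, 6.2, -1.1, 13.6, 0, 0, 0, 0.1, 6.2, -1.1, 13.6, 0, 0, 0, 0.1, 6.2, -1.1, 13.6, 0, 0, 0, 0.1, 6.2, -1.1, 13.6, 0, 0, 0, 0.1, 6.2, -1.1, 13.6, 0, 0, 0, 0.1, 6.2, -1.1, 13.6, 0, 0, 0, 0.1], squeeze=35)

```text
t: 9.12
position: [493.4, 276.1, 116.3]
ee_rot: [0.999, -0.044, 0.001, 0.0]
contact_force: [-1.2, -3.8, 7.0]
gripper_width: 20.7
finger_force: 34.6
```

```bash
python3 - <<'E'
from h import *
st()
E
```

```text
t 9.1167 p [493.4 276.1 116.3] yaw -5.03 tz [ 2.3e-03 -2.0e-04 -1.0e+00] F [-1.2 -3.8  7. ] w 20.7 ff 34.60373796522617 q [ 0.79  0.36 -0.09  0.   -1.13  0.69]
```

Emit:
move_arm(rows=[-0.05, 0, -0.5, 0, 0, 0, 0.1, -0.12, 0, -0.88, 0, 0, 0, 0.1, -0.26, 0, -1.3, 0, 0, 0, 0.1, -0.46, 0, -1.7, 0, 0, 0, 0.1, -0.7, 0, -2.1, 0, 0, 0, 0.1, -1.0, 0, -2.4, 0, 0, 0, 0.1, -1.33, 0, -2.7, 0, 0, 0, 0.1, -1.7, 0, -2.94, 0, 0, 0, 0.1, -2.1, 0, -3.14, 0, 0, 0, 0.1, -2.52, 0, -3.28, 0, 0, 0, 0.1, -2.96, 0, -3.37, 0, 0, 0, 0.1, -3.4, 0, -3.4, 0, 0, 0, 0.1, -3.5, 0, -3.4, 0, 0, 0, 0.1, -3.5, 0, -3.4, 0, 0, 0, 0.1])

```text
t: 10.28
position: [459.9, 279.7, 150.1]
ee_rot: [0.999, -0.044, 0.003, -0.0]
contact_force: [9.9, -1.8, -7.1]
gripper_width: 19.2
finger_force: 34.5
```

```bash
python3 - <<'E'
from h import *
st(); d=cam("scene"); a,b=proj(d,[517,273,110])[0].astype(int); save("s2",cv2.resize(d["pixels"][b-70:b+50,a-90:a+90],None,fx=4,fy=4))
Q,uv=pts(d,(cv2.inRange(cv2.cvtColor(d["pixels"],cv2.COLOR_RGB2HSV),(0,150,80),(5,255,255))|cv2.inRange(cv2.cvtColor(d["pixels"],cv2.COLOR_RGB2HSV),(174,150,80),(180,255,255)))>0)
t=np.hypot(Q[:,0]-517,Q[:,1]-273)<110;Q=Q[t]; print(len(Q),Q.mean(0),Q.min(0),Q.max(0))
E
```

```text
t 10.2833 p [459.9 279.7 150.1] yaw -4.99 tz [ 5.6e-03  4.0e-04 -1.0e+00] F [ 9.9 -1.8 -7.1] w 19.2 ff 34.52195405960083 q [ 0.84  0.28 -0.11  0.   -1.18  0.64]Traceback (most recent call last):
  File "<stdin>", line 3, in <module>
  File "h.py", line 17, in pts
    ys,xs=np.nonzero(mask&(d["z_map"]>0)); c,v=ray(d,np.c_[xs,ys]); return c+v*d["z_map"][ys,xs][:,None], np.c_[xs,ys]
                                               ~~~^^^^^^^^^^^^^^^^
  File "h.py", line 9, in ray
    p=cv2.undistortPoints(np.array(uv,float).reshape(-1,1,2),d["K"],d["D"]).reshape(-1,2)
      ~~~~~~~~~~~~~~~~~~~^^^^^^^^^^^^^^^^^^^^^^^^^^^^^^^^^^^^^^^^^^^^^^^^^^
cv2.error: OpenCV(4.12.0) /io/opencv/modules/calib3d/src/undistort.dispatch.cpp:347: error: (-215:Assertion failed) CV_IS_MAT(_src) && CV_IS_MAT(_dst) && (_src->rows == 1 || _src->cols == 1) && (_dst->rows == 1 || _dst->cols == 1) && _src->cols + _src->rows - 1 == _dst->rows + _dst->cols - 1 && (CV_MAT_TYPE(_src->type) == CV_32FC2 || CV_MAT_TYPE(_src->type) == CV_64FC2) && (CV_MAT_TYPE(_dst->type) == CV_32FC2 || CV_MAT_TYPE(_dst->type) == CV_64FC2) in function 'cvUndistortPointsInternal'
```

View pics/s2.png

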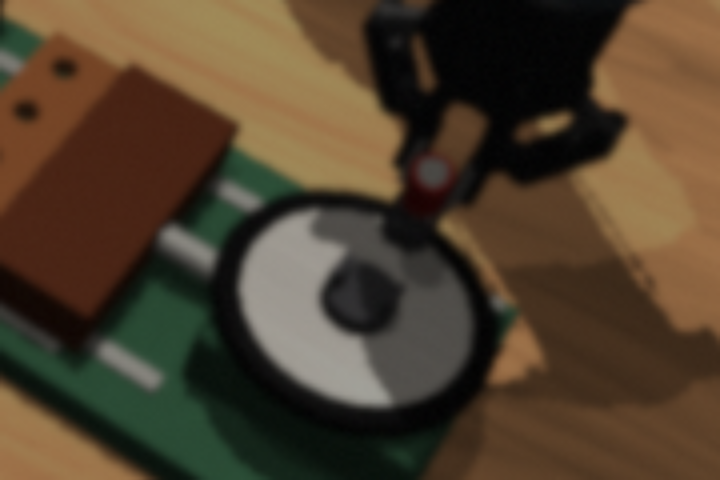

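The handle is up in the fingers: cap at (432,175), base near (408,230) in the crop. I'll compare this with the projected upright axis.

```bash
python3 - <<'E'
from h import *
d=cam("scene"); a,b=proj(d,[517,273,110])[0].astype(int)
for th in (60,75,90,100):
    t=np.radians(th); P=[[459.1+k*np.cos(t),278.7-.09*k*np.cos(t),116+k*np.sin(t)] for k in (0,74)]
    print(th,((proj(d,P)-[a-90,b-70])*4).round(0).tolist())
E
```

```text
60 [[415.0, 204.0], [425.0, 177.0]]
75 [[415.0, 204.0], [445.0, 145.0]]
90 [[415.0, 204.0], [462.0, 118.0]]
100 [[415.0, 204.0], [472.0, 104.0]]
```

Cap fits a handle angle of about 63°, so the pads slipped off part-way. I'll release, look, then push it upright with shut fingers.

Emit:
move_arm(rows=[0.2, 0, 0, 0, 0, 0, 0.8, 0.2, 0, 0, 0, 0, 0, 0.8, 0.2, 0, 0, 0, 0, 0, 0.8, 0.2, 0, 0, 0, 0, 0, 0.8, 0.2, 0, -3, 0, 0, 0, 0.8, 0.2, 0, -6, 0, 0, 0, 0.8, 0, 0, -9, 0, 0, 0, 0.8, -3, 0, -12, 0, 0, 0, 0.8, -3, 0, -12, 0, 0, 0, 0.8, -3, 0, -12, 0, 0, 0, 0.8])

```text
t: 11.22
position: [427.6, 283.1, 271.4]
ee_rot: [0.999, -0.043, 0.002, -0.002]
contact_force: [0.7, 1.1, -0.4]
gripper_width: 68.3
finger_force: 0.0
```

```bash
cat > red.py <<'E'
from h import *
def red(d,C=(516.9,273.4)):
    hsv=cv2.cvtColor(d["pixels"],cv2.COLOR_RGB2HSV)
    m=(cv2.inRange(hsv,(0,140,60),(6,255,255))|cv2.inRange(hsv,(172,140,60),(180,255,255)))>0
    Q,uv=pts(d,m); t=(np.hypot(Q[:,0]-C[0],Q[:,1]-C[1])<110)&(Q[:,2]>98); Q=Q[t]
    c=Q.mean(0); e,v=np.linalg.eigh(np.cov((Q-c).T)); a=v[:,2]*np.sign(v[2,2]); print("red n",len(Q),"mean",c.round(1),"axis",a.round(2),"min",Q.min(0).round(0),"max",Q.max(0).round(0)); return Q
E
python3 - <<'E'
from red import *
st(); d=cam("wrist"); save("w5",d["pixels"]); red(d); red(cam("scene"))
E
```

```text
t 11.2167 p [427.6 283.1 271.4] yaw -4.94 tz [ 0.0036  0.0038 -1.    ] F [ 0.7  1.1 -0.4] w 68.3 ff 0.0 q [ 0.89  0.17  0.07  0.   -1.46  0.59]
red n 752 mean [478.7 277.4 168.9] axis [ 0.4  -0.04  0.92] min [461. 266. 102.] max [503. 288. 186.]
red n 17 mean [495.8 277.5 177.8] axis [-0.21 -0.98  0.07] min [483. 267. 175.] max [501. 286. 184.]
```

View pics/w5.png

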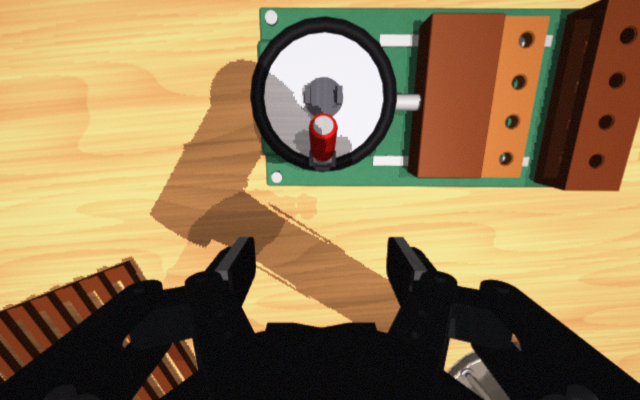

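The handle leans about 25° towards the hub: cap at (323,124), foot at (322,160).

```bash
python3 - <<'E'
from h import *
go([532,272.5,250],down(-5.2));go([532,272.5,169],down(-5.2));go([488,276.5,169],down(-5.2))
E
```

```text
cm [10.499  0.049  1.814] deg [0.04 0.04 0.2 ]
cm [10.504  0.043  9.914] deg [0.04 0.04 0.2 ]
cm [6.086 0.028 9.917] deg [0.04 0.04 0.2 ]
```

Emit:
move_arm(rows=[10.5, 0.05, 1.8, 0, 0, 0.2, 0, 10.5, 0.05, 1.8, 0, 0, 0.2, 0, 10.5, 0.05, 1.8, 0, 0, 0.2, 0, 10.5, 0.05, 5, 0, 0, 0.2, 0, 10.5, 0.05, 8, 0, 0, 0.2, 0, 10.5, 0.05, 9.9, 0, 0, 0.2, 0, 10.5, 0.05, 9.9, 0, 0, 0.2, 0, 9.8, 0.05, 9.9, 0, 0, 0.2, 0, 9.2, 0.05, 9.9, 0, 0, 0.2, 0, 8.6, 0.05, 9.9, 0, 0, 0.2, 0, 8.0, 0.05, 9.9, 0, 0, 0.2, 0, 7.4, 0.05, 9.9, 0, 0, 0.2, 0, 6.8, 0.05, 9.9, 0, 0, 0.2, 0, 6.3, 0.05, 9.9, 0, 0, 0.2, 0, 6.1, 0.05, 9.9, 0, 0, 0.2, 0, 6.1, 0.05, 9.9, 0, 0, 0.2, 0])

```text
t: 12.65
position: [487.9, 276.3, 169.6]
ee_rot: [0.999, -0.045, -0.0, 0.0]
contact_force: [1.6, 0.6, 0.7]
gripper_width: -0.3
finger_force: 0.5
```

```bash
python3 - <<'E'
from red import *
st(); red(cam("wrist"))
E
```

```text
t 12.65 p [487.9 276.3 169.6] yaw -5.2 tz [-5.e-04 -5.e-04 -1.e+00] F [1.6 0.6 0.7] w -0.3 ff 0.5041679413989186 q [ 0.79  0.31 -0.01  0.   -1.25  0.69]red.py:6: RuntimeWarning: Degrees of freedom <= 0 for slice
  c=Q.mean(0); e,v=np.linalg.eigh(np.cov((Q-c).T)); a=v[:,2]*np.sign(v[2,2]); print("red n",len(Q),"mean",c.round(1),"axis",a.round(2),"min",Q.min(0).round(0),"max",Q.max(0).round(0)); return Q
  c *= np.true_divide(1, fact)
  c *= np.true_divide(1, fact)
Traceback (most recent call last):
  File "red.py", line 6, in red
    c=Q.mean(0); e,v=np.linalg.eigh(np.cov((Q-c).T)); a=v[:,2]*np.sign(v[2,2]); print("red n",len(Q),"mean",c.round(1),"axis",a.round(2),"min",Q.min(0).round(0),"max",Q.max(0).round(0)); return Q
                     ~~~~~~~~~~~~~~^^^^^^^^^^^^^^^^^
numpy.linalg.LinAlgError: Eigenvalues did not converge
```

Emit:
move_arm(rows=[-0.3, 0, 0, 0, 0, 0, 0, -0.6, 0, 0, 0, 0, 0, 0, -0.6, 0, 0, 0, 0, 0, 0])

```text
t: 12.95
position: [482.2, 276.7, 169.3]
ee_rot: [0.999, -0.046, -0.0, 0.0]
contact_force: [1.9, -0.2, -0.1]
gripper_width: 0.1
finger_force: 0.7
```

Emit:
move_arm(rows=[-0.2, 0, 0, 0, 0, 0, 0, -0.2, 0, 0, 0, 0, 0, 0])

```text
t: 13.12
position: [480.8, 276.9, 169.5]
ee_rot: [0.999, -0.046, 0.0, 0.0]
contact_force: [3.0, -1.3, 0.6]
gripper_width: 0.2
finger_force: 1.6
```

Emit:
move_arm(rows=[-0.2, 0, 0, 0, 0, 0, 0, -0.2, 0, 0, 0, 0, 0, 0])

```text
t: 13.28
position: [479.9, 277.1, 169.7]
ee_rot: [0.999, -0.046, 0.001, 0.0]
contact_force: [7.3, -0.3, -1.4]
gripper_width: -0.0
finger_force: 3.8
```

Emit:
move_arm(rows=[1, 0, 0, 0, 0, 0, 0, 2, 0, -3, 0, 0, 0, 0, 1, 0, -6.5, 0, 0, 0, 0, -2.2, 0, -6.5, 0, 0, 0, 0, -2.2, 0, -6.5, 0, 0, 0, 0, -2.2, 0, -6.5, 0, 0, 0, 0])

```text
t: 13.78
position: [455.7, 279.3, 234.7]
ee_rot: [0.999, -0.045, -0.001, 0.0]
contact_force: [1.1, 0.2, -0.4]
gripper_width: -0.0
finger_force: 0.0
```

```bash
python3 - <<'E'
from red import *
st(); d=cam("wrist"); save("w6",d["pixels"]); red(d); d=cam("scene"); Q=red(d); go([457.5,278.8,208],down(-5.2))
E
```

```text
t 13.7833 p [455.7 279.3 234.7] yaw -5.16 tz [-0.0012 -0.     -1.    ] F [ 1.1  0.2 -0.4] w -0.0 ff 0.0 q [ 0.84  0.23  0.05 -0.   -1.39  0.64]
red n 709 mean [466.  278.7 172.7] axis [-0.12  0.01  0.99] min [452. 269. 110.] max [470. 289. 189.]red.py:6: RuntimeWarning: Degrees of freedom <= 0 for slice
  c=Q.mean(0); e,v=np.linalg.eigh(np.cov((Q-c).T)); a=v[:,2]*np.sign(v[2,2]); print("red n",len(Q),"mean",c.round(1),"axis",a.round(2),"min",Q.min(0).round(0),"max",Q.max(0).round(0)); return Q
  c *= np.true_divide(1, fact)
  c *= np.true_divide(1, fact)
Traceback (most recent call last):
  File "red.py", line 6, in red
    c=Q.mean(0); e,v=np.linalg.eigh(np.cov((Q-c).T)); a=v[:,2]*np.sign(v[2,2]); print("red n",len(Q),"mean",c.round(1),"axis",a.round(2),"min",Q.min(0).round(0),"max",Q.max(0).round(0)); return Q
                     ~~~~~~~~~~~~~~^^^^^^^^^^^^^^^^^
numpy.linalg.LinAlgError: Eigenvalues did not converge
```

Emit:
move_arm(rows=[0.2, 0, 1.5, 0, 0, 0, 0, 0.2, 0, 2.6, 0, 0, 0, 0, 0.2, 0, 3.0, 0, 0, 0, 0, 0.2, 0, 3.4, 0, 0, 0, 0, 0.2, 0, 3.8, 0, 0, 0, 0, 0.2, 0, 4.1, 0, 0, 0, 0, 0.2, 0, 4.1, 0, 0, 0, 0])

```text
t: 14.47
position: [459.0, 278.6, 193.5]
ee_rot: [0.999, -0.046, -0.0, 0.001]
contact_force: [-0.1, -0.5, 0.2]
gripper_width: -0.0
finger_force: 0.0
```

Emit:
move_arm(rows=[0, 0, 0.2, 0, 0, 0, 0, 0, 0, 0.3, 0, 0, 0, 0, 0, 0, 0.3, 0, 0, 0, 0])

```text
t: 14.72
position: [459.5, 279.1, 191.9]
ee_rot: [0.999, -0.045, 0.001, -0.0]
contact_force: [-2.2, -1.4, 7.9]
gripper_width: 0.1
finger_force: 4.1
```

Emit:
move_arm(rows=[0, 0, 0.15, 0, 0, 0, 0, 0, 0, 0.15, 0, 0, 0, 0])

```text
t: 14.88
position: [460.2, 279.5, 191.9]
ee_rot: [0.999, -0.045, 0.002, -0.001]
contact_force: [-3.6, -1.7, 13.9]
gripper_width: 0.5
finger_force: 6.7
```

Emit:
move_arm(rows=[0, 0, 0.15, 0, 0, 0, 0, 0, 0, 0.15, 0, 0, 0, 0])

```text
t: 15.05
position: [461.1, 279.9, 191.8]
ee_rot: [0.999, -0.045, 0.004, -0.002]
contact_force: [-2.7, -0.8, 18.2]
gripper_width: 0.2
finger_force: 9.1
```

Emit:
move_arm(rows=[-0.1, 0, -2, 0, 0, 0, 0, -0.2, 0, -5, 0, 0, 0, 0.6, -0.2, 0, -5, 0, 0, 0, 0.6, -0.2, 0, -5, 0, 0, 0, 0.6, -0.2, 0, -5, 0, 0, 0, 0.6])

```text
t: 15.47
position: [456.6, 279.3, 236.9]
ee_rot: [0.999, -0.046, -0.0, 0.0]
contact_force: [0.2, -0.4, -0.4]
gripper_width: 47.8
finger_force: 0.0
```

```bash
python3 - <<'E'
from red import *
st(); d=cam("wrist"); save("w7",d["pixels"]); Q=red(d); print(np.percentile(Q[:,2],[90,97,99]))
t=Q[:,2]>150; print(Q[t].min(0),Q[t].max(0)); go([459.3,278.8,150],down(-5.2))
E
```

```text
t 15.4667 p [456.6 279.3 236.9] yaw -5.24 tz [-8.e-04 -6.e-04 -1.e+00] F [ 0.2 -0.4 -0.4] w 47.8 ff 0.0 q [ 0.84  0.23  0.05 -0.   -1.4   0.64]
red n 585 mean [466.6 279.4 163.2] axis [-0.13  0.02  0.99] min [452. 270. 107.] max [472. 290. 178.]
[176.6035593  177.11639758 177.58006828]
[451.98743824 269.72434351 150.14707954] [471.77745747 290.05732518 178.26940957]
cm [ 0.302 -0.014  8.638] deg [ 0.09  0.08 -0.04]
```

View pics/w7.png

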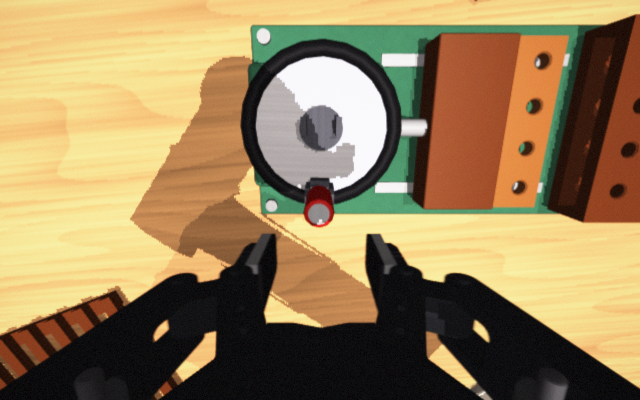

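Handle is upright and its top fell from 189 to 178 mm: latched. Cap at (319,212). Now gripping the sleeve.

Emit:
move_arm(rows=[0.35, -0.05, 4, 0, 0, 0, 0.6, 0.35, -0.05, 7, 0, 0, 0, 0.6, 0.35, -0.05, 8.6, 0, 0, 0, 0.6, 0.35, -0.05, 8.6, 0, 0, 0, 0.6, 0.35, -0.05, 8.6, 0, 0, 0, 0.1, 0.35, -0.05, 8.6, 0, 0, 0, 0.1, 0.35, -0.05, 8.6, 0, 0, 0, 0.1, 0.35, -0.05, 8.6, 0, 0, 0, 0.1, 0.35, -0.05, 8.6, 0, 0, 0, 0.1, 0.35, -0.05, 8.6, 0, 0, 0, 0.1], squeeze=40)

```text
t: 16.35
position: [461.1, 280.0, 153.0]
ee_rot: [0.999, -0.045, 0.001, -0.001]
contact_force: [-0.3, 0.8, 5.6]
gripper_width: 21.2
finger_force: 39.5
```

Emit:
move_arm(rows=[0.28, -1.79, 0, 0, 0, 0, 0.1, 1.11, -3.41, 0, 0, 0, 0, 0.1, 2.39, -4.69, 0, 0, 0, 0, 0.1, 4.01, -5.52, 0, 0, 0, 0, 0.1, 5.8, -5.8, 0, 0, 0, 0, 0.1])

```text
t: 16.77
position: [524.0, 331.6, 153.0]
ee_rot: [0.999, -0.045, 0.001, 0.001]
contact_force: [-2.3, -6.5, 9.4]
gripper_width: 20.9
finger_force: 40.6
```

Emit:
move_arm(rows=[1.79, 0.28, 0, 0, 0, 0, 0.1, 3.41, 1.11, 0, 0, 0, 0, 0.1, 4.69, 2.39, 0, 0, 0, 0, 0.1, 5.52, 4.01, 0, 0, 0, 0, 0.1, 5.8, 5.8, 0, 0, 0, 0, 0.1, 5.52, 7.59, 0, 0, 0, 0, 0.1, 4.69, 9.21, 0, 0, 0, 0, 0.1, 3.41, 10.49, 0, 0, 0, 0, 0.1, 1.79, 11.32, 0, 0, 0, 0, 0.1, 0, 11.6, 0, 0, 0, 0, 0.1, -1.79, 11.32, 0, 0, 0, 0, 0.1, -3.41, 10.49, 0, 0, 0, 0, 0.1, -4.69, 9.21, 0, 0, 0, 0, 0.1, -5.52, 7.59, 0, 0, 0, 0, 0.1, -5.8, 5.8, 0, 0, 0, 0, 0.1])

```text
t: 18.02
position: [460.5, 279.0, 153.1]
ee_rot: [0.999, -0.045, 0.001, 0.001]
contact_force: [4.0, -4.6, 3.3]
gripper_width: 21.1
finger_force: 40.2
```

```bash
cat > align.py <<'E'
from m import *
def align(d,g1,g2):
    res=[]
    for g,z in ((g1,80),(g2,64)):
        o,P=holes(d,g,z); k=np.argsort(P[:,0]); print(o.round(1).tolist()); c,a,s,e=row(P[k]); print("c",c.round(2),"yaw",a.round(2),"scale",s.round(4),"res",np.abs(e).max().round(2)); res.append(c)
    y=np.radians(-5.15); v=np.array([-np.sin(y),np.cos(y)]); u=np.array([np.cos(y),np.sin(y)]); dd=res[1]-res[0]; print("rail-stile along press y",(dd@v).round(2),"x",(dd@u).round(2))
E
python3 - <<'E'
from red import *
st(); d=cam("wrist"); save("w8",d["pixels"]); np.save("w8.npy",d,allow_pickle=True); red(d)
y=np.radians(-5.15); v=np.array([-np.sin(y),np.cos(y)]); u=np.array([np.cos(y),np.sin(y)]); S=np.array([489,-31.35])
for z,o in ((80,0),(64,90.4-35.8)): print(proj(d,[[*(S+v*o+u*k),z] for k in (-63,-21,21,63)]).round(0).tolist())
E
```

```text
t 18.0167 p [460.5 279.  153.1] yaw -5.21 tz [ 0.0029 -0.0012 -1.    ] F [ 4.  -4.6  3.3] w 21.1 ff 40.183144211769104 q [ 0.84  0.28 -0.1   0.   -1.19  0.64]
red n 2104 mean [466.9 278.5 162.4] axis [-0.14  0.01  0.99] min [451. 268. 114.] max [472. 289. 178.]
[[733.0, 223.0], [755.0, 167.0], [780.0, 104.0], [808.0, 34.0]]
[[636.0, 216.0], [651.0, 164.0], [669.0, 106.0], [688.0, 41.0]]
```

View pics/w8.png

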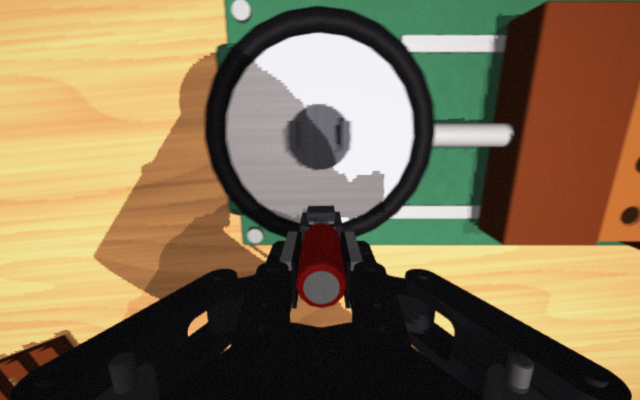

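The rail has advanced (its rear edge is now at x≈500), with the handle held at (320,270).

Emit:
move_arm(rows=[0.28, -1.79, 0, 0, 0, 0, 0.1, 1.11, -3.41, 0, 0, 0, 0, 0.1, 2.39, -4.69, 0, 0, 0, 0, 0.1, 4.01, -5.52, 0, 0, 0, 0, 0.1, 5.8, -5.8, 0, 0, 0, 0, 0.1, 7.59, -5.52, 0, 0, 0, 0, 0.1, 9.21, -4.69, 0, 0, 0, 0, 0.1, 10.49, -3.41, 0, 0, 0, 0, 0.1, 11.32, -1.79, 0, 0, 0, 0, 0.1, 11.6, 0, 0, 0, 0, 0, 0.1, 11.32, 1.79, 0, 0, 0, 0, 0.1, 10.49, 3.41, 0, 0, 0, 0, 0.1, 9.21, 4.69, 0, 0, 0, 0, 0.1, 7.59, 5.52, 0, 0, 0, 0, 0.1, 5.8, 5.8, 0, 0, 0, 0, 0.1, 4.01, 5.52, 0, 0, 0, 0, 0.1, 2.39, 4.69, 0, 0, 0, 0, 0.1, 1.11, 3.41, 0, 0, 0, 0, 0.1, 0.28, 1.79, 0, 0, 0, 0, 0.1, 0, 0, 0, 0, 0, 0, 0.1])

```text
t: 19.73
position: [460.5, 278.9, 153.1]
ee_rot: [0.999, -0.045, 0.001, 0.001]
contact_force: [4.4, -2.7, 3.9]
gripper_width: 21.2
finger_force: 40.8
```

```bash
python3 - <<'E'
from h import *
st(); d=cam("top"); np.save("top1.npy",d,allow_pickle=True); e=np.load("top0.npy",allow_pickle=True).item()
y=np.radians(-5.15); v=np.array([-np.sin(y),np.cos(y)]); S=np.array([489,-31.35])
# colour/brightness edges along the press axis, averaged across strip, sampled per mm (plane z=74)
for D in (e,d):
    pr=[]
    k=np.arange(20,240)
    for t in (-40,0,40):
        u=np.array([v[1],-v[0]]); pp=proj(D,[[*(S+v*a+u*t),74] for a in k]).astype(np.float32)
        pr.append(cv2.remap(D["pixels"],pp[None,:,0],pp[None,:,1],cv2.INTER_LINEAR)[0].astype(float))
    p=np.mean(pr,0); g=p[:,1]-p[:,0]; i=[j for j in range(1,len(k)) if g[j]*g[j-1]<0]; print(k[i], "green>red from",k[g>0].min() if (g>0).any() else None,k[g>0])
E
```

```text
t 19.7333 p [460.5 278.9 153.1] yaw -5.2 tz [ 0.0028 -0.0012 -1.    ] F [ 4.4 -2.7  3.9] w 21.2 ff 40.8414763212204 q [ 0.84  0.28 -0.1   0.   -1.19  0.64]
[ 33  70 199] green>red from 33 [ 33  34  35  36  37  38  39  40  41  42  43  44  45  46  47  48  49  50
  51  52  53  54  55  56  57  58  59  60  61  62  63  64  65  66  67  68
  69 199 200 201 202 203 204 205 206 207 208 209 210 211 212 213 214 215
 216 217 218 219 220 221 222 223 224 225 226 227 228 229 230 231 232 233
 234 235 236 237 238 239]
[128] green>red from 128 [128 129 130 131 132 133 134 135 136 137 138 139 140 141 142 143 144 145
 146 147 148 149 150 151 152 153 154 155 156 157 158 159 160 161 162 163
 164 165 166 167 168 169 170 171 172 173 174 175 176 177 178 179 180 181
 182 183 184 185 186 187 188 189 190 191 192 193 194 195 196 197 198 199
 200 201 202 203 204 205 206 207 208 209 210 211 212 213 214 215 216 217
 218 219 220 221 222 223 224 225 226 227 228 229 230 231 232 233 234 235
 236 237 238 239]
```

Emit:
move_arm(rows=[0.28, -1.79, 0, 0, 0, 0, 0.1, 1.11, -3.41, 0, 0, 0, 0, 0.1, 2.39, -4.69, 0, 0, 0, 0, 0.1, 4.01, -5.52, 0, 0, 0, 0, 0.1, 5.8, -5.8, 0, 0, 0, 0, 0.1, 7.59, -5.52, 0, 0, 0, 0, 0.1, 9.21, -4.69, 0, 0, 0, 0, 0.1, 10.49, -3.41, 0, 0, 0, 0, 0.1, 11.32, -1.79, 0, 0, 0, 0, 0.1, 11.6, 0, 0, 0, 0, 0, 0.1, 11.53, 0.91, 0, 0, 0, 0, 0.1, 11.53, 0.91, 0, 0, 0, 0, 0.1, 11.53, 0.91, 0, 0, 0, 0, 0.1, 11.53, 0.91, 0, 0, 0, 0, 0.6, 11.53, 0.91, 0, 0, 0, 0, 0.6, 11.53, 0.91, 0, 0, 0, 0, 0.6, 11.53, 0.91, -4, 0, 0, 0, 0.6, 11.53, 0.91, -8, 0, 0, 0, 0.6, 11.53, 0.91, -10, 0, 0, 0, 0.6])

```text
t: 21.37
position: [575.5, 259.9, 256.1]
ee_rot: [0.999, -0.045, 0.003, -0.001]
contact_force: [0.3, 0.2, 1.5]
gripper_width: 51.3
finger_force: 0.0
```

```bash
python3 - <<'E'
from red import *
st(); red(cam("wrist")); go([490,40,240],down(-95.1))
E
```

```text
t 21.3667 p [575.5 259.9 256.1] yaw -5.21 tz [ 5.2e-03  9.0e-04 -1.0e+00] F [0.3 0.2 1.5] w 51.3 ff 0.0 q [ 0.67  0.42  0.36  0.   -1.51  0.81]
red n 534 mean [578.5 258.5 162.5] axis [-0.07  0.05  1.  ] min [534. 249.  98.] max [584. 311. 317.]
cm [-6.645 22.741  1.78 ] deg [-0.64 -0.25 89.89]
```

Emit:
move_arm(rows=[-6.6, 22.7, 1.8, 0, 0, 89.9, 1, -6.6, 22.7, 1.8, 0, 0, 89.9, 1, -6.6, 22.7, 1.8, 0, 0, 89.9, 1, -6.6, 22.7, 1.8, 0, 0, 89.9, 1, -6.6, 22.7, 1.8, 0, 0, 89.9, 1, -6.6, 22.7, 1.8, 0, 0, 89.9, 1, -6.6, 22.7, 1.8, 0, 0, 89.9, 1, -6.6, 22.7, 1.8, 0, 0, 89.9, 1, -6.6, 22.7, 1.8, 0, 0, 89.9, 1, -6.6, 22.7, 1.8, 0, 0, 89.9, 1, -6.6, 22.7, 1.8, 0, 0, 89.9, 1, -6.6, 22.7, 1.8, 0, 0, 89.9, 1, -6.6, 22.7, 1.8, 0, 0, 89.9, 1, -6.6, 22.7, 1.8, 0, 0, 89.9, 1, -6.6, 22.7, 1.8, 0, 0, 89.9, 1])

```text
t: 22.67
position: [487.7, 39.8, 233.3]
ee_rot: [-0.676, 0.737, -0.0, -0.001]
contact_force: [0.0, 0.3, 0.3]
gripper_width: 85.5
finger_force: 0.0
```

```bash
python3 - <<'E'
from m import *
st(); d=cam("wrist"); np.save("w9.npy",d,allow_pickle=True)
y=np.radians(-5.15); v=np.array([-np.sin(y),np.cos(y)]); u=np.array([np.cos(y),np.sin(y)]); S=np.array([489,-31.35])
g=proj(d,[[*(S+u*k),80] for k in (-63,-21,21,63)]); print(g.round(0).tolist())
o,P=holes(d,g,80); print(o.tolist(),row(P))
a,b=g.mean(0).astype(int); save("w9",cv2.resize(d["pixels"][max(0,b-40):b+60,a-100:a+100],None,fx=4,fy=4,interpolation=cv2.INTER_CUBIC))
E
```

```text
t 22.6667 p [487.7  39.8 233.3] yaw -94.98 tz [-8.e-04 -8.e-04 -1.e+00] F [0.  0.3 0.3] w 85.5 ff 0.0 q [ 0.4   0.14 -0.07  0.   -1.36 -0.49]
[[379.0, 117.0], [335.0, 117.0], [290.0, 117.0], [246.0, 117.0]]
[[378.5, 117.5, 18.0, 18.0, 238.0], [334.5, 117.0, 18.0, 19.0, 221.0], [290.5, 117.0, 18.0, 19.0, 218.0], [246.5, 117.0, 18.0, 19.0, 220.0]] (array([488.9987326 , -31.44112984]), np.float64(-5.136449111248085), np.float64(0.9925113456075138), array([[-0.00211733,  0.14041759],
       [-0.00037484, -0.18590394],
       [ 0.00710167, -0.0494449 ],
       [-0.0046095 ,  0.09493124]]))
```

View pics/w9.png

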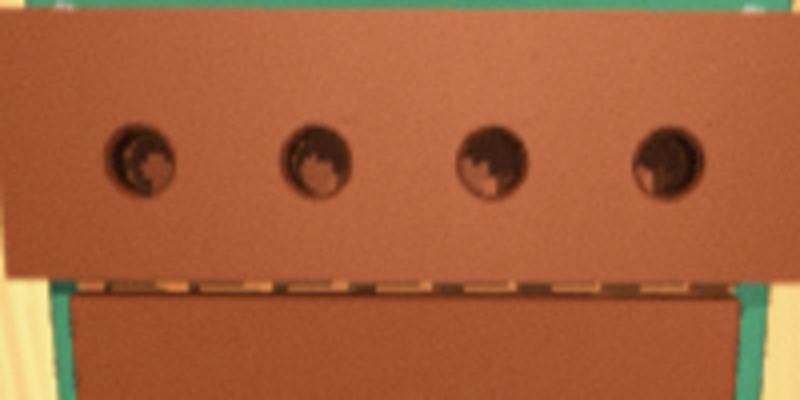

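The stile holes show dark with lit patches low inside them, (140,160)…(668,160) in the crop, and a 2–3 mm gap remains at the rail shoulder (y≈285). I'll measure the shoulder edge against the earlier picture.

```bash
python3 - <<'E'
from m import *
y=np.radians(-5.15); v=np.array([-np.sin(y),np.cos(y)]); u=np.array([np.cos(y),np.sin(y)]); S=np.array([489,-31.4])
def edge(D,lo,hi,ts,z,sgn,ch):
    k=np.arange(lo,hi,.2); r_=[]
    for t in ts:
        pp=proj(D,[[*(S+v*a+u*t),z] for a in k]).astype(np.float32)
        p=cv2.GaussianBlur(cv2.remap(D["pixels"],pp[None,:,0],pp[None,:,1],cv2.INTER_LINEAR)[0].astype(np.float32)[:,ch][None],(0,0),4)[0]
        g=np.gradient(p)*sgn; r_.append(round(float(k[g.argmax()]),1))
    return r_
w1=np.load("w1.npy",allow_pickle=True).item(); w9=np.load("w9.npy",allow_pickle=True).item()
print("w1 rail edge",edge(w1,98,125,(-65,-60,-55,-50,40,50,60,65),74,-1,0))
print("w1 rail rear",edge(w1,180,215,(-65,-60,-50,50,60),74,1,1))
print("w1 tongue tip z64",edge(w1,60,80,(-60,-50,-40,0,40,50,60),64,1,0))
print("w9 rail edge dark->light",edge(w9,22,45,(-65,-50,-30,0,30,50,65),74,1,0))
print("stile face w1",edge(w1,20,36,(-90,-85,85,90,-50,0),80,-1,0),"w9",edge(w9,20,36,(-50,-30,0,30,50),80,-1,0))
# lit patches: blob of bright inside holes
E
```

```text
w1 rail edge [119.0, 119.2, 118.8, 119.0, 101.0, 102.2, 102.4, 103.6]
w1 rail rear [195.2, 195.8, 199.4, 195.8, 195.4]
w1 tongue tip z64 [71.4, 70.8, 71.0, 70.4, 70.6, 70.6, 71.2]
w9 rail edge dark->light [33.0, 33.0, 32.4, 33.0, 32.2, 32.8, 32.6]
stile face w1 [22.2, 28.2, 28.2, 33.6, 28.4, 28.4] w9 [28.0, 28.0, 30.2, 28.4, 28.0]
```

```bash
python3 - <<'E'
from m import *
y=np.radians(-5.15); v=np.array([-np.sin(y),np.cos(y)]); u=np.array([np.cos(y),np.sin(y)]); S=np.array([489,-31.4])
for f,ks,ts in (("w1",np.arange(112,130,1),(-68,-64,-60,-56)),("w9",np.arange(24,42,1),(-60,-50,-30,30,50))):
    D=np.load(f+".npy",allow_pickle=True).item(); p=0
    for t in ts:
        pp=proj(D,[[*(S+v*a+u*t),74] for a in ks]).astype(np.float32); p=p+cv2.remap(D["pixels"],pp[None,:,0],pp[None,:,1],cv2.INTER_LINEAR)[0].astype(float)
    print(f,[(int(k),*map(int,q)) for k,q in zip(ks,p/len(ts))])
    R=D["E"][:3,:3]; c=-R.T@D["E"][:3,3]; print("cam",((c[:2]-S)@v).round(1),((c[:2]-S)@u).round(1),c[2].round(1))
# inside the holes: red channel column profile in w9
D=np.load("w9.npy",allow_pickle=True).item(); g=D["pixels"].astype(int).sum(2)//3
for a in (334,290): print(a); print(g[105:130,a-9:a+11])
E
```

```text
w1 [(112, 225, 138, 69), (113, 225, 137, 68), (114, 226, 138, 70), (115, 225, 136, 69), (116, 225, 136, 69), (117, 222, 134, 67), (118, 203, 120, 59), (119, 150, 84, 40), (120, 74, 36, 16), (121, 71, 31, 15), (122, 101, 45, 22), (123, 130, 59, 31), (124, 145, 68, 36), (125, 149, 71, 39), (126, 146, 69, 37), (127, 143, 67, 37), (128, 139, 67, 36), (129, 134, 63, 35)]
cam 27.5 1.3 377.6
w9 [(24, 176, 94, 58), (25, 176, 94, 57), (26, 175, 95, 58), (27, 172, 92, 57), (28, 156, 84, 50), (29, 132, 74, 42), (30, 127, 72, 39), (31, 113, 59, 31), (32, 117, 55, 29), (33, 148, 73, 40), (34, 163, 82, 47), (35, 166, 85, 49), (36, 166, 85, 49), (37, 166, 85, 49), (38, 165, 84, 48), (39, 165, 84, 49), (40, 165, 82, 47), (41, 165, 84, 48)]
cam 5.2 -7.4 360.4
334
[[125 126 121 125 125 128 125 124 125 124 125 125 128 124 127 124 128 126
  126 129]
 [123 126 125 125 126 128 126 125 124 121 124 123 126 128 123 126 124 126
  125 123]
 [125 124 126 127 127 125 123 125 119 117 116 120 123 126 123 126 126 121
  119 121]
 [125 125 128 126 123 123 114 103  96  91  83  91  96 106 114 121 123 119
  119 120]
 [1
[... 3212 characters left out ...]
  58  60
   85 112]
 [108 108  84  66  47  32  41  74  88  93  91  91  94  99  98  70  63  69
  100 115]
 [111 113 100  81  64  43  38  55  77  90  91  93  93 105 101  69  71  95
  112 118]
 [111 112 110  99  82  64  54  47  61  68  87  94  94  94  84  73  93 113
  115 117]
 [115 112 116 110 105  86  71  62  55  67  76  86  85  76  76  95 111 116
  118 117]
 [110 112 115 113 110 105  95  83  81  76  81  82  87  90 102 111 114 116
  119 117]
 [112 110 116 112 115 113 113 108 107  99 101 100 105 112 115 114 116 115
  115 116]
 [112 113 111 111 113 110 112 114 113 110 113 113 112 114 116 114 114 117
  114 119]
 [113 113 113 114 112 109 113 113 115 115 115 115 114 117 114 116 114 115
  117 115]]
```

Shoulder measurement puts the row about 1.1 mm short, dead reckoning 0.3 mm. I'll wind about 0.13 rad more.

```bash
python3 - <<'E'
from h import *
go([573.8,260.3,240],down(-5.2)); 
E
```

```text
cm [-22.711  -6.656  -0.686] deg [ 6.000e-02 -1.000e-02 -8.978e+01]
```

Emit:
move_arm(rows=[-22.7, -6.7, -1, 0, 0, -89.8, 0.7, -22.7, -6.7, -1, 0, 0, -89.8, 0.7, -22.7, -6.7, -1, 0, 0, -89.8, 0.7, -22.7, -6.7, -1, 0, 0, -89.8, 0.7, -22.7, -6.7, -1, 0, 0, -89.8, 0.7, -22.7, -6.7, -1, 0, 0, -89.8, 0.7, -22.7, -6.7, -1, 0, 0, -89.8, 0.7, -22.7, -6.7, -1, 0, 0, -89.8, 0.7, -22.7, -6.7, -1, 0, 0, -89.8, 0.7, -22.7, -6.7, -1, 0, 0, -89.8, 0.7, -22.7, -6.7, -1, 0, 0, -89.8, 0.7, -22.7, -6.7, -1, 0, 0, -89.8, 0.7, -22.7, -6.7, -1, 0, 0, -89.8, 0.7, -22.7, -6.7, -1, 0, 0, -89.8, 0.7, -22.7, -6.7, -1, 0, 0, -89.8, 0.7, -22.7, -6.7, -1, 0, 0, -89.8, 0.7])

```text
t: 24.05
position: [574.9, 259.9, 243.3]
ee_rot: [0.999, -0.047, -0.0, 0.0]
contact_force: [0.4, -0.7, -0.5]
gripper_width: 60.0
finger_force: 0.0
```

```bash
python3 - <<'E'
from red import *
st(); Q=red(cam("wrist")); t=(Q[:,2]>170)&(Q[:,2]<180); print(t.sum(),Q[t].min(0),Q[t].max(0)); go([573.8,260.3,150],down(-5.2))
E
```

```text
t 24.05 p [574.9 259.9 243.3] yaw -5.41 tz [-3.e-04 -8.e-04 -1.e+00] F [ 0.4 -0.7 -0.5] w 60.0 ff 0.0 q [ 0.67  0.42  0.34  0.   -1.49  0.8 ]
red n 634 mean [578.6 258.1 162. ] axis [-0.13 -0.04  0.99] min [531. 197.  99.] max [584. 269. 291.]
304 [562.76326628 248.44748869 170.06843535] [583.45554895 268.22635161 177.73298385]
cm [-0.113 -0.039  9.337] deg [ 0.05  0.01 -0.2 ]
```

Emit:
move_arm(rows=[-0.1, 0.1, 4, 0, 0, 0, 0.7, -0.1, 0.1, 8, 0, 0, 0, 0.7, -0.1, 0.1, 9.3, 0, 0, 0, 0.7, -0.1, 0.1, 9.3, 0, 0, 0, 0.7, -0.1, 0.1, 9.3, 0, 0, 0, 0.1, -0.1, 0.1, 9.3, 0, 0, 0, 0.1, -0.1, 0.1, 9.3, 0, 0, 0, 0.1, -0.1, 0.1, 9.3, 0, 0, 0, 0.1, -0.1, 0.1, 9.3, 0, 0, 0, 0.1, -0.1, 0.1, 9.3, 0, 0, 0, 0.1])

```text
t: 24.93
position: [575.1, 259.4, 153.0]
ee_rot: [0.999, -0.046, 0.002, -0.001]
contact_force: [-0.4, -1.0, 7.0]
gripper_width: 20.5
finger_force: 39.2
```

Emit:
move_arm(rows=[-0.05, 0.3, 0, 0, 0, 0, 0.1, -0.1, 0.6, 0, 0, 0, 0, 0.1, -0.1, 0.6, 0, 0, 0, 0, 0.1, -0.1, 0.6, 0, 0, 0, 0, 0.1])

```text
t: 25.27
position: [573.4, 253.7, 153.0]
ee_rot: [0.999, -0.046, 0.002, -0.001]
contact_force: [-0.5, 0.7, 7.0]
gripper_width: 21.3
finger_force: 39.3
```

Moved 5.7 mm at the handle (0.56 mm of rail). Release, lift, then fetch pins: next pose above the pin nearest the robot.

Emit:
move_arm(rows=[0, 0, 0, 0, 0, 0, 0.6, 0, 0, 0, 0, 0, 0, 0.6, 0, 0, 0, 0, 0, 0, 0.6, 0, 0, -4, 0, 0, 0, 0.6, 0, 0, -8, 0, 0, 0, 0.6, 0, 0, -10, 0, 0, 0, 0.6, 0, 0, -10, 0, 0, 0, 0.6])

```text
t: 25.85
position: [574.4, 253.7, 256.8]
ee_rot: [0.999, -0.046, 0.005, -0.002]
contact_force: [-0.7, -0.5, 0.8]
gripper_width: 51.6
finger_force: 0.0
```

```bash
python3 - <<'E'
from h import *
st(); go([490,40,240],down(-95.1))
E
```

```text
t 25.85 p [574.4 253.7 256.8] yaw -5.33 tz [ 0.0093  0.0037 -1.    ] F [-0.7 -0.5  0.8] w 51.6 ff 0.0 q [ 0.67  0.4   0.35  0.   -1.51  0.81]
cm [-6.433 22.066  1.52 ] deg [-0.6  -0.2  89.77]
```

Emit:
move_arm(rows=[-6.4, 22.1, 1.5, -0.6, -0.2, 89.8, 1, -6.4, 22.1, 1.5, -0.6, -0.2, 89.8, 1, -6.4, 22.1, 1.5, -0.6, -0.2, 89.8, 1, -6.4, 22.1, 1.5, -0.6, -0.2, 89.8, 1, -6.4, 22.1, 1.5, -0.6, -0.2, 89.8, 1, -6.4, 22.1, 1.5, -0.6, -0.2, 89.8, 1, -6.4, 22.1, 1.5, -0.6, -0.2, 89.8, 1, -6.4, 22.1, 1.5, -0.6, -0.2, 89.8, 1, -6.4, 22.1, 1.5, -0.6, -0.2, 89.8, 1, -6.4, 22.1, 1.5, -0.6, -0.2, 89.8, 1, -6.4, 22.1, 1.5, -0.6, -0.2, 89.8, 1, -6.4, 22.1, 1.5, -0.6, -0.2, 89.8, 1, -6.4, 22.1, 1.5, -0.6, -0.2, 89.8, 1, -6.4, 22.1, 1.5, -0.6, -0.2, 89.8, 1, -6.4, 22.1, 1.5, -0.6, -0.2, 89.8, 1])

```text
t: 27.1
position: [487.9, 38.9, 235.4]
ee_rot: [-0.676, 0.737, 0.002, -0.005]
contact_force: [-0.4, -0.5, 0.2]
gripper_width: 85.4
finger_force: 0.0
```

```bash
python3 - <<'E'
from m import *
st(); D=cam("wrist"); np.save("w10.npy",D,allow_pickle=True)
y=np.radians(-5.15); v=np.array([-np.sin(y),np.cos(y)]); u=np.array([np.cos(y),np.sin(y)]); S=np.array([489,-31.4])
ks=np.arange(24,42,.5);ts=(-60,-50,-30,30,50);p=0
for t in ts:
    pp=proj(D,[[*(S+v*a+u*t),74] for a in ks]).astype(np.float32); p=p+cv2.remap(D["pixels"],pp[None,:,0],pp[None,:,1],cv2.INTER_LINEAR)[0].astype(float)
print([(float(k),int(q[0]/len(ts))) for k,q in zip(ks,p)])
g=proj(D,[[*(S+u*k),80] for k in (-63,-21,21,63)]); o,P=holes(D,g,80); print(row(P)); print(P.round(1))
go([443.3,-192.2,180],down(-3.1)); print(g)
a,b=g.mean(0).astype(int); save("w10",cv2.resize(D["pixels"][b-15:b+45,a-90:a+90],None,fx=4,fy=4,interpolation=cv2.INTER_CUBIC))
E
```

```text
t 27.1 p [487.9  38.9 235.4] yaw -95.0 tz [-0.0099 -0.0044 -0.9999] F [-0.4 -0.5  0.2] w 85.4 ff 0.0 q [ 0.4   0.15 -0.06  0.   -1.38 -0.49]
[(24.0, 175), (24.5, 175), (25.0, 175), (25.5, 175), (26.0, 174), (26.5, 173), (27.0, 171), (27.5, 163), (28.0, 153), (28.5, 135), (29.0, 118), (29.5, 103), (30.0, 91), (30.5, 92), (31.0, 98), (31.5, 116), (32.0, 134), (32.5, 147), (33.0, 157), (33.5, 162), (34.0, 164), (34.5, 165), (35.0, 165), (35.5, 165), (36.0, 164), (36.5, 164), (37.0, 164), (37.5, 164), (38.0, 164), (38.5, 164), (39.0, 163), (39.5, 164), (40.0, 164), (40.5, 164), (41.0, 163), (41.5, 163)]
(array([489.00723018, -31.45296633]), np.float64(-5.398201528490916), np.float64(0.9951661794651032), array([[ 0.22154128,  0.07680132],
       [-0.31111455, -0.02295306],
       [-0.04239474, -0.18449784],
       [ 0.13196801,  0.13064958]]))
[[426.8 -25.5  80. ]
 [467.9 -29.5  80. ]
 [509.8 -33.6  80. ]
 [551.6 -37.2  80. ]]
cm [23.387  2.379  5.686] deg [  0.65   0.2  -91.89]
[[377.07002614 119.15973328]
 [333.29717282 119.01271588]
 [289.38770347 118.85858949]
 [245.32997823 118.69724989]]
```

Shoulder is now at about 31.85 mm, i.e. within ~0.3 mm of lined up. On to the pins.

Emit:
move_arm(rows=[23.4, 2.4, 5.7, 0.6, 0.2, -91.9, 0.6, 23.4, 2.4, 5.7, 0.6, 0.2, -91.9, 0.6, 23.4, 2.4, 5.7, 0.6, 0.2, -91.9, 0.6, 23.4, 2.4, 5.7, 0.6, 0.2, -91.9, 0.6, 23.4, 2.4, 5.7, 0.6, 0.2, -91.9, 0.6, 23.4, 2.4, 5.7, 0.6, 0.2, -91.9, 0.6, 23.4, 2.4, 5.7, 0.6, 0.2, -91.9, 0.6, 23.4, 2.4, 5.7, 0.6, 0.2, -91.9, 0.6, 23.4, 2.4, 5.7, 0.6, 0.2, -91.9, 0.6, 23.4, 2.4, 5.7, 0.6, 0.2, -91.9, 0.6, 23.4, 2.4, 5.7, 0.6, 0.2, -91.9, 0.6, 23.4, 2.4, 5.7, 0.6, 0.2, -91.9, 0.6, 23.4, 2.4, 5.7, 0.6, 0.2, -91.9, 0.6, 23.4, 2.4, 5.7, 0.6, 0.2, -91.9, 0.6, 23.4, 2.4, 5.7, 0.6, 0.2, -91.9, 0.6, 23.4, 2.4, 5.7, 0.6, 0.2, -91.9, 0.6])

```text
t: 28.48
position: [442.6, -192.2, 180.0]
ee_rot: [1.0, -0.029, -0.0, 0.0]
contact_force: [0.2, 0.1, 0.3]
gripper_width: 50.8
finger_force: 0.0
```

```bash
python3 - <<'E'
from pins import *
st(); d=cam("wrist"); pins(d); go([443.3,-192.2,63],down(-3.1))
E
```

```text
t 28.4833 p [ 442.6 -192.2  180. ] yaw -3.29 tz [-3.e-04 -6.e-04 -1.e+00] F [0.2 0.1 0.3] w 50.8 ff 0.0 q [-0.08  0.15 -0.19  0.   -1.23  1.6 ]
[   0   21  148   34 2489] (73.55927276611328, 46.70793533325195) 73.70986938476562 [571.7 -18.8  77. ] [577.2 -37.6  77. ]
[306  74  30  33 255] (320.5, 90.15625) 16.225831985473633 [ 531.7 -197.5   77. ] [ 531.3 -196.    77. ]
[307 135  28  29 528] (320.65625, 148.8125) 14.57630729675293 [ 487.8 -195.1   77. ] [ 487.2 -193.5   77. ]
[ 103  173   75   98 4811] (137.5, 223.0) 57.71708297729492 [433.9 -34.9  77. ] [434.5 -36.6  77. ]
[308 189  27  26 328] (320.75, 201.5) 13.520917892456055 [ 444.1 -192.7   77. ] [ 444.3 -192.1   77. ]
cm [ 6.5000e-02 -9.0000e-03  1.1705e+01] deg [ 0.03  0.01 -0.21]
```

Emit:
move_arm(rows=[0.1, 0, 4, 0, 0, 0, 0.6, 0.1, 0, 8, 0, 0, 0, 0.6, 0.1, 0, 10.5, 0, 0, 0, 0.6, 0.1, 0, 11.7, 0, 0, 0, 0.6, 0.1, 0, 11.7, 0, 0, 0, 0.6, 0.1, 0, 11.7, 0, 0, 0, 0.1, 0.1, 0, 11.7, 0, 0, 0, 0.1, 0.1, 0, 11.7, 0, 0, 0, 0.1, 0.1, 0, 11.7, 0, 0, 0, 0.1, 0.1, 0, 11.7, 0, 0, 0, 0.1, 0.1, 0, 11.7, 0, 0, 0, 0.1], squeeze=50)

```text
t: 29.45
position: [445.0, -192.6, 64.7]
ee_rot: [1.0, -0.028, 0.002, 0.001]
contact_force: [-0.2, 1.1, 6.4]
gripper_width: 22.4
finger_force: 49.1
```

```bash
python3 - <<'E'
from h import *
st(); s=r.observe()["position"]; go([443.3,-192.2,200],down(-3.1)); go([426.3,-25.8,200],down(-5.15)); go([426.3,-25.8,140],down(-5.15)); go([426.3,-25.8,s[2]+35],down(-5.15))
E
```

```text
t 29.45 p [ 445.  -192.6   64.7] yaw -3.21 tz [ 0.0032 -0.0014 -1.    ] F [-0.2  1.1  6.4] w 22.4 ff 49.11039054393768 q [-0.08  0.26 -0.37  0.   -0.93  1.6 ]
cm [-1.2200e-01 -1.1000e-02 -1.3535e+01] deg [ 0.07 -0.19 -0.11]
cm [ -2.751 -16.53  -13.564] deg [ 0.06 -0.19  1.94]
cm [ -2.77  -16.537  -7.564] deg [ 0.06 -0.19  1.94]
cm [ -2.784 -16.542  -3.529] deg [ 0.06 -0.19  1.94]
```

Emit:
move_arm(rows=[0, 0, -4, 0, 0, 0, 0.1, 0, 0, -8, 0, 0, 0, 0.1, 0, 0, -12, 0, 0, 0, 0.1, 0, 0, -13.5, 0, 0, 0, 0.1, -2.65, -16.5, -13.5, 0, 0, 1.9, 0.1, -2.65, -16.5, -13.5, 0, 0, 1.9, 0.1, -2.65, -16.5, -13.5, 0, 0, 1.9, 0.1, -2.65, -16.5, -13.5, 0, 0, 1.9, 0.1, -2.65, -16.5, -13.5, 0, 0, 1.9, 0.1, -2.65, -16.5, -13.5, 0, 0, 1.9, 0.1, -2.65, -16.5, -10, 0, 0, 1.9, 0.1, -2.65, -16.5, -7.5, 0, 0, 1.9, 0.1, -2.65, -16.5, -7.5, 0, 0, 1.9, 0.1, -2.65, -16.5, -7.5, 0, 0, 1.9, 0.1])

```text
t: 30.62
position: [426.0, -27.3, 137.9]
ee_rot: [0.999, -0.045, -0.001, 0.001]
contact_force: [0.6, 0.2, 0.2]
gripper_width: 22.7
finger_force: 51.2
```

```bash
cat > knob.py <<'E'
from h import *
# held knob: orange points between the fingers, sides/top, to find knob offset from the TCP
def knob():
    s=r.observe(); d=cam("wrist"); hsv=cv2.cvtColor(d["pixels"],cv2.COLOR_RGB2HSV); m=cv2.inRange(hsv,(4,150,60),(17,255,255))>0
    Q,uv=pts(d,m); A=Ro.from_quat(s["ee_rot"]); T=A.inv().apply(Q-s["position"]); t=(np.abs(T[:,0])<22)&(np.abs(T[:,1])<16)&(T[:,2]<16)&(T[:,2]>-45); T=T[t]
    print("n",len(T),"min",T.min(0).round(1),"max",T.max(0).round(1)); top=T[:,2]<np.percentile(T[:,2],5)+3; print("top",top.sum(),T[top].min(0).round(1),T[top].max(0).round(1))
E
python3 - <<'E'
from knob import *
st(); knob(); go([427.3,-25.8,100],down(-5.15))
E
```

```text
t 30.6167 p [426.  -27.3 137.9] yaw -5.2 tz [-0.0024 -0.0019 -1.    ] F [0.6 0.2 0.2] w 22.7 ff 51.17706298828125 q [ 0.31  0.08 -0.39  0.   -1.1   1.17]
n 2617 min [-12.9 -10.9 -12.4] max [10.5 11.5 16. ]
top 1716 [-12.9 -10.7 -12.4] [ 9.9 11.2 -8.3]
cm [ 0.021 -0.134  3.9  ] deg [ 0.08 -0.02 -0.04]
```

Emit:
move_arm(rows=[0.05, -0.14, 0, 0, 0, 0, 0.1, 0.05, -0.14, 0.6, 0, 0, 0, 0.1, 0.05, -0.14, 1.2, 0, 0, 0, 0.1, 0.05, -0.14, 1.8, 0, 0, 0, 0.1, 0.05, -0.14, 2.4, 0, 0, 0, 0.1, 0.05, -0.14, 2.4, 0, 0, 0, 0.1])

```text
t: 31.17
position: [426.1, -24.9, 112.5]
ee_rot: [0.999, -0.045, -0.001, 0.001]
contact_force: [-0.7, -0.0, -1.8]
gripper_width: 22.5
finger_force: 51.3
```

Emit:
move_arm(rows=[0, 0, 0.6, 0, 0, 0, 0.1, 0, 0, 1.2, 0, 0, 0, 0.1, 0, 0, 1.6, 0, 0, 0, 0.1, 0, 0, 1.6, 0, 0, 0, 0.1])

```text
t: 31.5
position: [427.9, -24.8, 99.7]
ee_rot: [0.999, -0.044, 0.001, 0.001]
contact_force: [-4.8, 1.4, 14.5]
gripper_width: 22.5
finger_force: 53.1
```

Emit:
move_arm(rows=[0, 0, -0.15, 0, 0, 0, 0.6, 0, 0, -0.15, 0, 0, 0, 0.6, 0, 0, -0.15, 0, 0, 0, 0.6, 0, 0, -3, 0, 0, 0, 0.6, 0, 0, -6, 0, 0, 0, 0.6, 0, 0, -8.5, 0, 0, 0, 0.6, 0, 0, -8.5, 0, 0, 0, 0.6])

```text
t: 32.08
position: [430.1, -24.6, 187.7]
ee_rot: [0.999, -0.044, 0.004, -0.0]
contact_force: [-0.2, 0.9, 0.0]
gripper_width: 51.0
finger_force: 0.0
```

```bash
python3 - <<'E'
from pins import *
st(); d=cam("wrist"); pins(d); go([487.4,-194.8,180],down(-3.1)); go([487.4,-194.8,63],down(-3.1))
E
```

```text
t 32.0833 p [430.1 -24.6 187.7] yaw -5.08 tz [ 0.0089 -0.     -1.    ] F [-0.2  0.9  0. ] w 51.0 ff 0.0 q [ 0.31  0.04 -0.3   0.   -1.22  1.17]
[  285     0    85   166 10443] (327.5, 78.20909118652344) 88.53772735595703 [529.  -38.9  77. ] [535.  -40.9  77. ]
[ 185   18   99   68 4242] (234.0, 50.5) 58.798484802246094 [554.9  30.6  77. ] [561.   25.2  77. ]
[516  39  31  33 753] (532.0, 56.0) 17.49295425415039 [ 530.9 -195.8   77. ] [ 531.9 -194.8   77. ]
[508 101  29  29 599] (521.0869750976562, 115.91304016113281) 16.523283004760742 [ 487.2 -191.4   77. ] [ 487.8 -192.7   77. ]
[ 204  189   83   38 2309] (245.0, 212.0) 43.324459075927734 [426.7  42.1  77. ] [427.3  45.1  77. ]
[ 290  191   72   53 2279] (326.0, 217.5) 42.723045349121094 [415.4 -28.2  77. ] [410.8 -31.1  77. ]
cm [ 7.356 16.451  0.538] deg [-0.05 -0.3  -2.02]
cm [ 7.295 16.463 12.238] deg [-0.05 -0.3  -2.02]
```

Emit:
move_arm(rows=[7.3, 16.5, 0.5, 0, -0.3, -2, 0.6, 7.3, 16.5, 0.5, 0, -0.3, -2, 0.6, 7.3, 16.5, 0.5, 0, -0.3, -2, 0.6, 7.3, 16.5, 0.5, 0, -0.3, -2, 0.6, 7.3, 16.5, 0.5, 0, -0.3, -2, 0.6, 7.3, 16.5, 0.5, 0, -0.3, -2, 0.6, 7.25, 16.5, 4, 0, -0.3, -2, 0.6, 7.2, 16.5, 8, 0, -0.3, -2, 0.6, 7.2, 16.5, 11, 0, -0.3, -2, 0.6, 7.2, 16.5, 12.2, 0, -0.3, -2, 0.6, 7.2, 16.5, 12.2, 0, -0.3, -2, 0.6, 7.2, 16.5, 12.2, 0, -0.3, -2, 0.1, 7.2, 16.5, 12.2, 0, -0.3, -2, 0.1, 7.2, 16.5, 12.2, 0, -0.3, -2, 0.1, 7.2, 16.5, 12.2, 0, -0.3, -2, 0.1, 7.2, 16.5, 12.2, 0, -0.3, -2, 0.1, 7.2, 16.5, 12.2, 0, -0.3, -2, 0.1])

```text
t: 33.55
position: [485.1, -195.5, 62.5]
ee_rot: [1.0, -0.027, -0.001, 0.0]
contact_force: [-0.5, 2.2, 6.2]
gripper_width: 22.1
finger_force: 49.3
```

```bash
python3 - <<'E'
from knob import *
st(); knob(); s=r.observe()["position"]; go([s[0],s[1],200],down(-3.1)); go([468.1,-29.5,200],down(-5.15)); go([468.1,-29.5,140],down(-5.15))
E
```

```text
t 33.55 p [ 485.1 -195.5   62.5] yaw -3.11 tz [-2.4e-03 -6.0e-04 -1.0e+00] F [-0.5  2.2  6.2] w 22.1 ff 49.266711473464966 q [-0.08  0.34 -0.27  0.   -0.96  1.6 ]
n 2724 min [ -9.8 -11.  -14.7] max [14.5 11.4 15.9]
top 1818 [ -8.2 -10.8 -14.7] [ 14.1  11.4 -10.8]
cm [-3.4000e-02  1.0000e-02 -1.3753e+01] deg [ 0.04  0.14 -0.01]
cm [ -2.633 -16.478 -13.758] deg [0.04 0.14 2.04]
cm [ -2.618 -16.482  -7.759] deg [0.04 0.14 2.04]
```

Emit:
move_arm(rows=[0, 0, -4, 0, 0, 0, 0.1, 0, 0, -8, 0, 0, 0, 0.1, 0, 0, -12, 0, 0, 0, 0.1, 0, 0, -13.7, 0, 0, 0, 0.1, -2.85, -16.5, -13.7, 0, 0, 2, 0.1, -2.85, -16.5, -13.7, 0, 0, 2, 0.1, -2.85, -16.5, -13.7, 0, 0, 2, 0.1, -2.85, -16.5, -13.7, 0, 0, 2, 0.1, -2.85, -16.5, -13.7, 0, 0, 2, 0.1, -2.85, -16.5, -13.7, 0, 0, 2, 0.1, -2.85, -16.5, -10, 0, 0, 2, 0.1, -2.85, -16.5, -7.8, 0, 0, 2, 0.1, -2.85, -16.5, -7.8, 0, 0, 2, 0.1, -2.85, -16.5, -7.8, 0, 0, 2, 0.1])

```text
t: 34.77
position: [464.5, -30.5, 138.8]
ee_rot: [0.999, -0.045, -0.004, 0.001]
contact_force: [0.5, -0.1, -0.2]
gripper_width: 22.9
finger_force: 51.1
```

```bash
python3 - <<'E'
from knob import *
knob(); st(); go([465.8,-29.5,97.5],down(-5.15))
E
```

```text
n 2838 min [-11.5 -11.8 -30.1] max [15.3 13.1 15.9]
top 1857 [-11.5 -11.8 -30.1] [ 14.3  13.1 -10.7]
t 34.8167 p [465.7 -30.2 140.2] yaw -5.18 tz [-0.0045 -0.001  -1.    ] F [ 0.8  0.2 -1.6] w 22.6 ff 51.090813875198364 q [ 0.27  0.16 -0.29 -0.   -1.13  1.21]
cm [ 0.023 -0.076  4.267] deg [ 0.08  0.25 -0.03]
```

Emit:
move_arm(rows=[0.02, -0.08, 0, 0, 0.2, 0, 0.1, 0.02, -0.08, 0.6, 0, 0.2, 0, 0.1, 0.02, -0.08, 1.2, 0, 0.2, 0, 0.1, 0.02, -0.08, 1.8, 0, 0.2, 0, 0.1, 0.02, -0.08, 2.4, 0, 0.2, 0, 0.1, 0.02, -0.08, 2.6, 0, 0.2, 0, 0.1])

```text
t: 35.32
position: [464.6, -28.4, 111.9]
ee_rot: [0.999, -0.045, -0.002, 0.0]
contact_force: [-0.7, -0.4, -2.3]
gripper_width: 22.6
finger_force: 51.2
```

Emit:
move_arm(rows=[0, 0, 0.6, 0, 0, 0, 0.1, 0, 0, 1.2, 0, 0, 0, 0.1, 0, 0, 1.7, 0, 0, 0, 0.1, 0, 0, 1.7, 0, 0, 0, 0.1])

```text
t: 35.65
position: [465.5, -28.6, 97.4]
ee_rot: [0.999, -0.044, -0.0, 0.001]
contact_force: [-5.0, -0.4, 12.2]
gripper_width: 22.6
finger_force: 52.6
```

Home (97.4 expected 97.5, 12 N). Release and fetch the third.

Emit:
move_arm(rows=[0, 0, -0.15, 0, 0, 0, 0.6, 0, 0, -0.15, 0, 0, 0, 0.6, 0, 0, -0.15, 0, 0, 0, 0.6, 0, 0, -3, 0, 0, 0, 0.6, 0, 0, -6, 0, 0, 0, 0.6, 0, 0, -8.5, 0, 0, 0, 0.6, 0, 0, -8.5, 0, 0, 0, 0.6, 0, 0, -8.5, 0, 0, 0, 0.6])

```text
t: 36.32
position: [466.2, -28.1, 182.2]
ee_rot: [0.999, -0.045, 0.001, -0.0]
contact_force: [-1.3, 0.2, -0.8]
gripper_width: 51.5
finger_force: 0.0
```

```bash
python3 - <<'E'
from h import *
cam("top"); st(); go([531.8,-197,180],down(-3.1)); go([531.8,-197,63],down(-3.1))
E
```

```text
t 36.3667 p [465.3 -28.2 180.8] yaw -5.14 tz [-1.7e-03  1.0e-04 -1.0e+00] F [-0.7 -0.3 -0.3] w 51.3 ff 0.0 q [ 0.28  0.12 -0.22 -0.   -1.23  1.2 ]
cm [ 8.14  16.213  0.072] deg [ 0.    0.1  -2.04]
cm [ 8.159 16.212 11.772] deg [ 0.    0.1  -2.04]
```

Emit:
move_arm(rows=[8.15, 16.2, 0, 0, 0, -2, 0.6, 8.15, 16.2, 0, 0, 0, -2, 0.6, 8.15, 16.2, 0, 0, 0, -2, 0.6, 8.15, 16.2, 0, 0, 0, -2, 0.6, 8.15, 16.2, 0, 0, 0, -2, 0.6, 8.15, 16.2, 0, 0, 0, -2, 0.6, 8.15, 16.2, 4, 0, 0, -2, 0.6, 8.15, 16.2, 8, 0, 0, -2, 0.6, 8.15, 16.2, 10.5, 0, 0, -2, 0.6, 8.15, 16.2, 11.7, 0, 0, -2, 0.6, 8.15, 16.2, 11.7, 0, 0, -2, 0.6, 8.15, 16.2, 11.7, 0, 0, -2, 0.1, 8.15, 16.2, 11.7, 0, 0, -2, 0.1, 8.15, 16.2, 11.7, 0, 0, -2, 0.1, 8.15, 16.2, 11.7, 0, 0, -2, 0.1, 8.15, 16.2, 11.7, 0, 0, -2, 0.1, 8.15, 16.2, 11.7, 0, 0, -2, 0.1])

```text
t: 37.78
position: [532.7, -197.1, 65.4]
ee_rot: [1.0, -0.027, 0.0, 0.0]
contact_force: [-0.5, 2.0, 5.6]
gripper_width: 22.7
finger_force: 49.3
```

```bash
python3 - <<'E'
from knob import *
knob(); st(); s=r.observe()["position"]; go([s[0],s[1],200],down(-3.1)); go([509.9,-33.3,200],down(-5.15)); go([509.9,-33.3,140],down(-5.15))
E
```

```text
n 2525 min [-11.1 -10.8 -12.4] max [12.3 11.5 15.9]
top 1723 [-11.1 -10.6 -12.4] [11.4 11.5 -7.8]
t 37.8333 p [ 532.7 -197.1   65.4] yaw -3.12 tz [ 7.e-04 -8.e-04 -1.e+00] F [-0.4  2.9  7. ] w 22.2 ff 49.28527772426605 q [-0.08  0.41 -0.15  0.   -1.01  1.59]
cm [ 1.0000e-02  1.0000e-02 -1.3461e+01] deg [ 0.04 -0.04 -0.02]
cm [ -3.154 -16.218 -13.475] deg [ 0.04 -0.04  2.03]
cm [ -3.159 -16.223  -7.475] deg [ 0.04 -0.04  2.03]
```

Emit:
move_arm(rows=[0, 0, -4, 0, 0, 0, 0.1, 0, 0, -8, 0, 0, 0, 0.1, 0, 0, -12, 0, 0, 0, 0.1, 0, 0, -13.5, 0, 0, 0, 0.1, -3.2, -16.2, -13.5, 0, 0, 2, 0.1, -3.2, -16.2, -13.5, 0, 0, 2, 0.1, -3.2, -16.2, -13.5, 0, 0, 2, 0.1, -3.2, -16.2, -13.5, 0, 0, 2, 0.1, -3.2, -16.2, -13.5, 0, 0, 2, 0.1, -3.2, -16.2, -13.5, 0, 0, 2, 0.1, -3.2, -16.2, -10, 0, 0, 2, 0.1, -3.2, -16.2, -7.4, 0, 0, 2, 0.1, -3.2, -16.2, -7.4, 0, 0, 2, 0.1, -3.2, -16.2, -7.4, 0, 0, 2, 0.1])

```text
t: 39.0
position: [508.2, -34.8, 137.6]
ee_rot: [0.999, -0.045, -0.002, 0.001]
contact_force: [0.6, -0.1, -0.0]
gripper_width: 22.6
finger_force: 51.5
```

```bash
python3 - <<'E'
from knob import *
knob(); st(); go([509.3,-33.3,100.4],down(-5.15))
E
```

```text
n 2621 min [-11.6 -12.8 -30.4] max [12.8 13.4 16. ]
top 1755 [-11.6 -12.8 -30.4] [12.1 13.4 -7.7]
t 39.05 p [509.3 -34.6 139. ] yaw -5.18 tz [-0.0017 -0.0016 -1.    ] F [ 0.5 -0.5  0.4] w 22.4 ff 51.53128623962402 q [ 0.24  0.24 -0.19  0.   -1.14  1.24]
cm [-3.00e-03 -1.37e-01  3.86e+00] deg [ 0.1   0.09 -0.03]
```

Emit:
move_arm(rows=[0, -0.13, 0, 0, 0, 0, 0.1, 0, -0.13, 0.6, 0, 0, 0, 0.1, 0, -0.13, 1.2, 0, 0, 0, 0.1, 0, -0.13, 1.8, 0, 0, 0, 0.1, 0, -0.13, 2.4, 0, 0, 0, 0.1, 0, -0.13, 2.4, 0, 0, 0, 0.1])

```text
t: 39.55
position: [507.9, -32.3, 112.4]
ee_rot: [0.999, -0.045, -0.002, 0.0]
contact_force: [0.2, -0.7, -1.0]
gripper_width: 22.6
finger_force: 51.6
```

Emit:
move_arm(rows=[0, 0, 0.6, 0, 0, 0, 0.1, 0, 0, 1.2, 0, 0, 0, 0.1, 0, 0, 1.5, 0, 0, 0, 0.1, 0, 0, 1.5, 0, 0, 0, 0.1])

```text
t: 39.88
position: [509.3, -32.3, 100.7]
ee_rot: [0.999, -0.044, -0.0, 0.001]
contact_force: [-5.4, 1.1, 12.4]
gripper_width: 22.5
finger_force: 52.9
```

Emit:
move_arm(rows=[0, 0, -0.15, 0, 0, 0, 0.6, 0, 0, -0.15, 0, 0, 0, 0.6, 0, 0, -0.15, 0, 0, 0, 0.6, 0, 0, -3, 0, 0, 0, 0.6, 0, 0, -6, 0, 0, 0, 0.6, 0, 0, -10, 0, 0, 0, 0.6, -4, 0, -14, 0, 0, 0, 0.6, -8, 0, -15, 0, 0, 0, 0.6, -11, 0, -15, 0, 0, 0, 0.6, -11, 0, -15, 0, 0, 0, 0.6, -11, 0, -15, 0, 0, 0, 0.6, -11, 0, -15, 0, 0, 0, 0.6])

```text
t: 40.88
position: [399.6, -22.3, 249.2]
ee_rot: [0.999, -0.045, -0.001, 0.0]
contact_force: [-0.3, 0.5, -0.6]
gripper_width: 51.1
finger_force: 0.0
```

```bash
python3 - <<'E'
from h import *
e=cam("top"); d=cam("wrist"); st(); save("w11",d["pixels"])
hsv=cv2.cvtColor(d["pixels"],cv2.COLOR_RGB2HSV); m=cv2.inRange(hsv,(4,150,110),(17,255,255))
Q,uv=pts(d,m>0); t=(Q[:,2]>100)&(Q[:,2]<135); mm=np.zeros_like(m); mm[uv[t][:,1],uv[t][:,0]]=1
n,l,s,c=cv2.connectedComponentsWithStats(mm)
y=np.radians(-5.15); v=np.array([-np.sin(y),np.cos(y)]); u=np.array([np.cos(y),np.sin(y)]); S=np.array([489,-31.4])
zi=l[uv[:,1],uv[:,0]]
for i in range(1,n):
    if s[i,4]>100: q=Q[(zi==i)]; w=q[:,:2]-S; print(s[i],"z top",np.percentile(q[:,2],[10,50,90]).round(1),"u",(w@u).mean().round(1),"v",(w@v).mean().round(1))
h=cv2.cvtColor(e["pixels"],cv2.COLOR_RGB2HSV)
b=cv2.inRange(h,(100,130,40),(128,255,255)); q,_=pts(e,b>0); q=q[(q[:,1]<-280)&(q[:,0]<640)&(q[:,2]<40)]; print("tray",cv2.minAreaRect(q[:,:2].astype(np.float32)))
yl=cv2.inRange(h,(22,130,100),(34,255,255)); q,_=pts(e,yl>0); q=q[(q[:,1]<-280)]; print("post",len(q),q.mean(0).round(1),q[:,2].max())
st()
E
```

```text
t 40.9833 p [400.1 -22.3 248.6] yaw -5.14 tz [-3.2e-03 -9.0e-04 -1.0e+00] F [-0.8 -0.1 -0.1] w 51.3 ff 0.0 q [ 0.34 -0.04 -0.22 -0.   -1.39  1.14]
[308  54  27  29 539] z top [108.9 110.3 111.4] u 21.2 v 1.3
[309 105  25  27 386] z top [109.1 110.3 111.3] u -20.7 v 2.0
[309 153  24  25 484] z top [109.1 110.3 111.3] u -62.8 v 0.9
tray ((477.5087585449219, -386.77362060546875), (146.2594451904297, 109.40003204345703), 5.535581111907959)
post 88 [ 477.3 -382.4   87.3] 93.11003601172649
t 40.9833 p [400.1 -22.3 248.6] yaw -5.14 tz [-3.2e-03 -9.0e-04 -1.0e+00] F [-0.8 -0.1 -0.1] w 51.3 ff 0.0 q [ 0.34 -0.04 -0.22 -0.   -1.39  1.14]
```

View pics/w11.png

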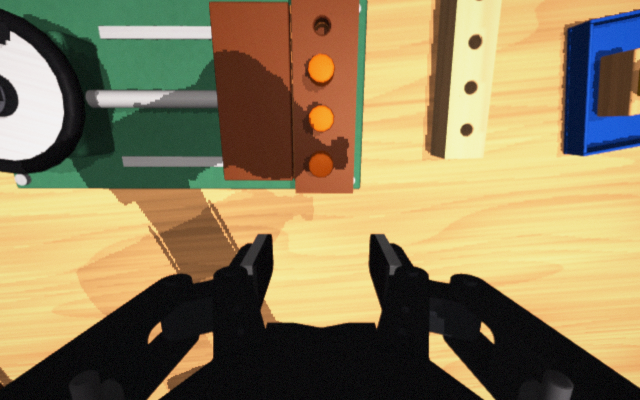

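All three pins are seated at the same height, tops at about 112 mm, at (320,68), (320,118) and (320,164). The rack is empty and the spacer stands in the tray at (620,85).

```bash
python3 -c "
from plant import workorder
print(workorder.job_done())"
```

```text
the job is handed in; nothing more can be done
None
```

I handed the job in at about 41 s, but the hand-in returned no verdict: the spacer stands in the tray, the crank is latched and wound until the holes lined up to about 0.3 mm by camera, and all three pins present are fully home.

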